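Unstack the drilled frame parts onto their seats

TASK

The drilled steel parts for the next frame are stacked on a timber block. Take the stack apart and lay the long plate, the square plate and the round flange each flat on the green seat of its own outline, centred and lined up with it, and set the cap squarely over the end of the rectangular post stub so that its skirt goes fully down over the post. Leave everything released and at rest.

Things in the scene. Friction and masses are not known exactly. Their poses are not given: they have to be found in the camera images.
- post_cap: Pressed cap for a rectangular tube, on top of the stack, resting across the square plate and the round flange: 34 (x) by 84 (y) by 16 mm high, all four corners chamfered 8 mm; 4 mm top and a 3 mm thick skirt 12 mm deep, open below (hollow 28 by 78 mm inside). 0.17 kg. Dull zinc-coated steel, loose. Origin at the centre of the skirt's lower edge, so the top is 16 mm above it; z up. Half a turn makes no difference.
- square_plate: Square plate 52 by 52 by 12 mm with four small dark holes, sides along x and y, 0.25 kg; lies on one half of the long plate, beside the round flange (6 mm between them), partly under the cap. Any of its four quarter turns is right. Bare steel, loose. Origin at the centre of its underside, z up out of its top face.
- round_flange: Round flange, 52 mm diameter, 12 mm thick, with four small dark holes, 0.2 kg; lies on the other half of the long plate, partly under the cap. Its yaw does not matter. Bare steel, loose. Origin at the centre of its underside, z up out of its top face.
- base_plate: Long plate at the bottom of the stack: 60 (x) by 130 (y) by 12 mm, corners chamfered 12 mm, dark with mill scale, 0.7 kg. It lies on a fixed timber block 42 (x) by 110 (y) by 30 mm high with the same centre and nearly the same yaw, so it overhangs the block 9 mm on each long side. Half a turn makes no difference. Steel, loose. Origin at the centre of its underside, z up out of its top face.
- base_seat: Seat for the long plate: pedestal whose top has the plate's outline, 60 (x) by 130 (y) mm with 12 mm corner chamfers, 8 mm thick, on a narrower column. Fixed, dark teal-green paint. Origin at the centre of its underside, on the bench; its flat top is 30 mm above that.
- square_seat: Seat for the square plate: pedestal with a square top 52 by 52 mm, 8 mm thick, on a narrower column. Fixed, dark teal-green paint. Origin at the centre of its underside, on the bench; its flat top is 30 mm above that.
- round_seat: Seat for the round flange: pedestal with a round top 52 mm in diameter, 8 mm thick, on a narrower column. Fixed, dark teal-green paint. Origin at the centre of its underside, on the bench; its flat top is 30 mm above that.
- post_stub: Stub of rectangular post, 24 (x) by 74 (y) mm, corners chamfered 5 mm, standing 45 mm high on a 50 by 100 by 5 mm foot; its uppermost 4 mm is stepped in by 2 mm all round as a lead-in. The cap fits over it with 2 mm clearance on each side; fully down, the cap's top rests on the post and its lower edge is 33 mm above the bench. Fixed, dark teal-green paint. Origin at the centre of its underside, on the bench; z up.
There are look-alikes about, which are no part of the job. Leave any white look-alike of the base_plate alone. Leave any yellow look-alike of the post_stub alone.

How it is judged:
By the outcome, as a careful person would: the job done as asked, in the order asked, and still so for the second after the job is handed in, with the robot touching nothing.
It also fails if it takes over 106 s, if anything falls off the work surface, if the arm or the gripper's body presses on something with over 40 N, if the wrist force passes 120 N, or if a joint passes its speed limit or range.

ROBOT

A 6-joint arm with a two-finger parallel gripper is mounted at the origin on the work surface. World frame = base frame: x ahead of the robot, y to its left, z up, the work surface at z = 0. Lengths are in mm, angles in rad, forces in N, time in s.
With the tool pointing down it reaches from about 400 to 925 mm from the base axis. Payload 12.5 kg.
Tool frame: the origin (TCP) lies midway between the tips of the shut fingers; the grasp point (between the pads) lies 19 mm behind it; z points along the fingers, y is the direction in which the jaws open and shut (so a half turn about z gives the same grasp; the last joint's range is limited). The gripper opens to 95 mm and grips with 3 to 60 N. Pads are 20 mm wide; open, the fingers measure 119 mm over their backs; the gripper's body (75 mm by 180 mm) begins 59 mm behind the grasp point.
Start: joints at [1.197, 0.491, 1.559, -0, 1.092, -0.106], TCP at [165.365, 602.747, 191.161] pointing down, gripper open.
Joint ranges: [-3.1, 3.1], [-0.84, 2.19], [0.05, 2.79], [-1.13, 4.28], [0.06, 2.93], [-2.69, 2.69]. Speed limits (rad/s): [2.22, 2.22, 2.79, 3.14, 3.14, 3.14].

INTERFACE

Orientations are given as [roll, pitch, yaw] about the fixed x, y, z axes, in that order (R = Rz(yaw) Ry(pitch) Rx(roll)).
In Python, from cell import * gives the robot as it stands. The module is installed in compiled form; this text tells all that it offers.
- The arm moves only by the tool carry_out, never from a script. Its argument "moves" is a list of rows, each an object of numbers: "dx", "dy", "dz": the shift along the tool's x, y, z in m; "twist": the turn about the tool's z in degrees. A call has 1 to 5 rows; each row is the pose to reach, as a shift and turn from the pose commanded when the call began, along the tool's axes at that moment; what a row does not reach only later rows make up. A row lasts 1/10 s, in which the tool goes at most 50 mm and 8.59 degrees, less where a joint would pass 70% of its speed; a pose out of reach is approached as far as the arm can. A call with a gripper value outside its range is refused whole. "grip" is the finger opening in m, from 0 to 0.0951, set as the call begins (left out, the last holds). The fingers move at their own pace and stop on an object; the grip force is fixed at half the most. Time passes only in rows, so rows that repeat a pose let the fingers close. It gives the time, the measured TCP pose, the force and the opening at its end, in the units of the state.
- state(): the state, without advancing time (a new reading comes with each control period).
- read_camera(name): name is "scene" or "top" or "wrist"; returns (picture, depth): 384x512x3 uint8, red, green, blue; 384x512 float32, mm along the optical axis (not along the pixel's ray), 0 where there is no reading.
- camera_info(name): a dict with "mtx" (3x3 intrinsics, pixels), "R" (3x3) and "t" (3): a world point X has camera coordinates R X + t. Camera axes: x right, y down, z forward; pixel columns grow to the right and rows downward; lengths in mm; the calibration is good to about 2 mm. A picture is of the moment at which its call begins: read the wrist's pose just before it. camera_info takes no time and is no camera call; for the wrist camera it gives the pose at the moment of the call.
- job_done(): hands the job in, once; it reports no verdict.
The state is a dict: "t": time; "joints": joint angles; "qvel": joint speeds; "tau": joint torques, N m; "eef_pos": TCP position; "tcp_rot": TCP orientation; "ft_force": force on the tool from outside, world axes, zero at the start; "moment": the same for the moment, N m; "opening": opening from 0.0 (shut) to 1.0 (fully open).
Only numpy, scipy, OpenCV 4.12 (cv2) and the standard library are available. Lean on these libraries where they do the work, as an engineer would, in place of code of your own. Each camera call takes 0.05 s, during which the arm holds its last target. There are 200 camera calls.

## Working session

There is one attempt and no reset: what is moved stays moved. The work goes in short steps, Python scripts to look and compute and a tool call to move; the robot and the scene stay as the last step left them, time stands still between calls to the robot, and variables do not carry over. Pictures are saved under pics/ and viewed, about 12 in all and at most 16, crops included, and the job is handed in when it is done.

Besides the shell and the picture viewer there is one more tool, called after ">>>" as name(argument=value, ...) on one line, values as JSON. carry_out: Moves the arm, as the interface text tells. Its arguments: {"type":"object","properties":{"moves":{"type":"array","items":{"type":"object","properties":{"dx":{"type":"number"},"dy":{"type":"number"},"dz":{"type":"number"},"twist":{"type":"number"}}}},"grip":{"type":"number"}},"required":["moves"]}

```bash
mkdir -p pics; python3 - <<'E'
from cell import *
import cv2,numpy as np
print(state())
for n in ("scene","top"):
    p,d=read_camera(n); np.savez(f"pics/{n}0.npz",p=p,d=d,**camera_info(n))
    cv2.imwrite(f"pics/{n}0.png",p[:,:,::-1])
    i=camera_info(n); print(n,i, -i["R"].T@i["t"])
E
```

```text
{'t': 0.0, 'joints': array([ 1.19740265e+00,  4.91582982e-01,  1.55947528e+00, -4.10261751e-05,
        1.09173151e+00, -1.05581312e-01]), 'qvel': array([ 0.00055008, -0.00168536, -0.00072392,  0.0003425 , -0.00088353,
       -0.00131968]), 'tau': array([-6.99496013e-04, -6.12645221e+01, -2.58168232e+01,  6.92623411e-02,
        4.82288003e-02, -1.21557200e-04]), 'eef_pos': array([165.25837767, 602.45092722, 190.53833289]), 'tcp_rot': array([-3.14039837e+00, -8.99756648e-05,  2.87379917e+00]), 'ft_force': array([-0.23283475,  0.51693227, -0.46476753]), 'moment': array([-0.00309833,  0.00453774, -0.00125805]), 'opening': 1.0015419172213902}
scene {'mtx': array([[453.65240215,   0.        , 257.92317539],
       [  0.        , 453.65240215, 193.63723558],
       [  0.        ,   0.        ,   1.        ]]), 'R': array([[ 0.30966956,  0.95080596, -0.00853131],
       [ 0.50025636, -0.1705464 , -0.84891548],
       [-0.80860889,  0.25861544, -0.52845976]]), 't': array([ -12.6106215 , -197.88713909, 1737.50910949])} [1507.86473477 -471.1053738   750.10660681]
top {'mtx': array([[385.94541273,   0.        , 251.0727074 ],
       [  0.        , 385.94541273, 192.22206206],
       [  0.        ,   0.        ,   1.        ]]), 'R': array([[-0.01773033, -0.99984142,  0.0016651 ],
       [-0.99378878,  0.01743996, -0.10990777],
       [ 0.1098613 , -0.00360345, -0.9939404 ]]), 't': array([-127.03535825,  486.04098319, 1124.44320403])} [ 357.23690689 -131.43986668 1171.2607278 ]
```

View pics/scene0.png

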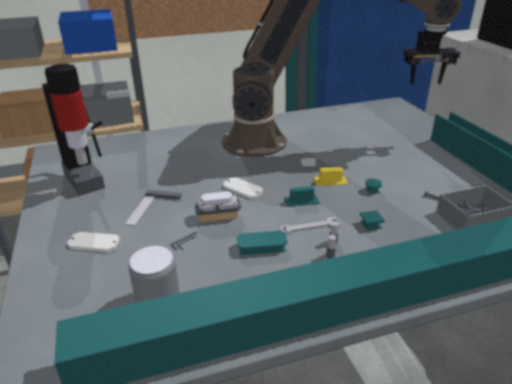

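View pics/top0.png

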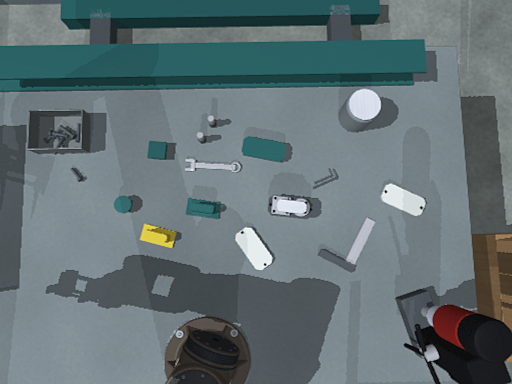

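The scene is clear. Stack at top px (290,206), base_seat (267,149), square_seat (157,150), round_seat (123,204), green post_stub (204,208). The yellow post at (158,236) and the white plates at (254,248) and (403,199) are look-alikes to leave alone. Next I'll measure coarse positions from depth.

```bash
cat > h.py <<'E'
import cv2,numpy as np
from cell import *
def world(d,i):
    v,u=np.mgrid[:d.shape[0],:d.shape[1]]
    K=i["mtx"]; c=np.stack([(u-K[0,2])/K[0,0]*d,(v-K[1,2])/K[1,1]*d,d],-1)
    return (c-i["t"])@i["R"]
def shot(n,name=None):
    i=camera_info(n); p,d=read_camera(n)
    if name: np.savez(f"pics/{name}.npz",p=p,d=d,**i); cv2.imwrite(f"pics/{name}.png",p[:,:,::-1])
    return p,d,i
def blobs(p,d,i,zmin,zmax,amin=40):
    """components with height in the band: centre, size, yaw of long side, median z"""
    W=world(d,i); m=((W[...,2]>zmin)&(W[...,2]<zmax)&(d>0)).astype(np.uint8)
    n,l,s,c=cv2.connectedComponentsWithStats(m,connectivity=4)
    out=[]
    for k in range(1,n):
        if s[k,4]<amin: continue
        q=W[l==k]; (cx,cy),(w,h),a=cv2.minAreaRect(q[:,:2].astype(np.float32))
        if w<h: w,h,a=h,w,a+90
        col=np.median(p[l==k],0)
        out.append((c[k].round(),[round(float(x),1) for x in (cx,cy,w,h,(a+90)%180-90,np.median(q[:,2]))],q[:,:2].mean(0).round(1),col))
    return out
E
python3 - <<'E'
from h import *
z=np.load("pics/top0.npz"); 
W=world(z["d"],z)
print("bench z",np.median(W[230:250,300:330,2]),W[206,290],W[149,267],W[150,157])
for b in blobs(z["p"],z["d"],z,22,100): print(b)
E
```

```text
bench z 0.2574234972539228 [ 437.48968249 -246.21840278   68.32940236] [ 612.98482199 -185.76094122   32.39830728] [615.57165049 144.61949725  32.7900166 ]
(array([379.,  63.]), [866.9, -531.2, 196.0, 101.5, 89.1, 98.6], array([ 847.5, -513.1]), array([ 41.,  97., 100.]))
(array([391.,  45.]), [897.0, -551.6, 46.3, 20.5, -41.8, 98.0], array([ 901.1, -552.5]), array([41., 96., 99.]))
(array([408.,  51.]), [882.6, -599.7, 67.7, 29.3, 8.8, 98.9], array([ 882.1, -600.1]), array([ 41.,  96., 100.]))
(array([287.,  47.]), [899.4, -250.5, 33.1, 29.0, -1.8, 98.9], array([ 900.2, -249. ]), array([ 42.,  97., 100.]))
(array([384.,  54.]), [876.3, -526.0, 66.7, 26.1, 28.9, 98.4], array([ 874.5, -529.2]), array([ 41.,  97., 100.]))
(array([258.,  55.]), [876.8, -165.8, 57.7, 42.6, 9.1, 98.7], array([ 878.3, -163.9]), array([ 42.,  98., 100.]))
(array([192.,  54.]), [885.8, 31.1, 42.7, 22.0, 17.5, 98.9], array([884.2,  28.4]), array([ 42.,  98., 100.]))
(array([208.,  52.]), [891.7, -17.4, 39.8, 25.1, -60.3, 98.3], array([889. , -16.6]), array([ 42.,  99., 100.]))
(array([225.,  54.]), [876.4, -6
[... 2431 characters left out ...]
-248.3]), array([177. , 182. , 193.5]))
(array([123., 204.]), [455.1, 245.6, 52.2, 47.9, -89.4, 30.2], array([454.7, 244.7]), array([ 53., 106., 108.]))
(array([202., 208.]), [439.3, 10.3, 74.1, 24.1, 81.1, 44.9], array([438.7,   8.6]), array([ 51., 108., 110.]))
(array([156., 236.]), [359.8, 144.9, 73.0, 24.2, 74.1, 44.4], array([360. , 143.2]), array([223., 204.,  71.]))
(array([416., 313.]), [112.9, -614.6, 141.7, 86.3, 16.9, 49.6], array([ 129.4, -596.6]), array([75., 82., 88.]))
(array([241., 364.]), [-1.9, -99.1, 26.8, 8.3, 88.7, 40.1], array([ -0.8, -97.5]), array([46., 42., 37.]))
(array([172., 364.]), [-1.0, 96.6, 26.1, 7.3, -89.0, 41.0], array([ 0.1, 94.9]), array([58., 53., 48.]))
```

```bash
cat >> h.py <<'E'
from scipy.spatial.transform import Rotation as Ro
def go(x,y,z,jaw=None):
    s=state(); R=Ro.from_euler("xyz",s["tcp_rot"]).as_matrix(); p=np.array(s["eef_pos"])
    d=R.T@(np.array([x,y,z])-p)/1000
    cur=np.degrees(np.arctan2(R[1,1],R[0,1])); tw=0
    if jaw is not None: tw=-((jaw-cur+90)%180-90)
    print("t %.2f pos %s jaw %.2f F %s open %.1f"%(s["t"],p.round(1),cur,np.round(s["ft_force"],1),s["opening"]*95.1))
    print("MOVE",d.round(4),"twist %.2f"%tw,"joints",s["joints"].round(2))
E
python3 -c "
from h import *
go(520,245,250,40)"
```

```text
t 0.10 pos [165.3 602.5 190.6] jaw 74.66 F [-0.2  0.9  0.3] open 95.1
MOVE [-0.4367 -0.2509 -0.0592] twist 34.66 joints [ 1.2   0.49  1.56 -0.    1.09 -0.11]
```

>>> carry_out(moves=[{"dx":-0.437,"dy":-0.251,"dz":-0.06,"twist":35},{"dx":-0.437,"dy":-0.251,"dz":-0.06,"twist":35},{"dx":-0.437,"dy":-0.251,"dz":-0.06,"twist":35},{"dx":-0.437,"dy":-0.251,"dz":-0.06,"twist":35},{"dx":-0.437,"dy":-0.251,"dz":-0.06,"twist":35}])

```text
t: 0.6
eef_pos: [341.2, 424.9, 220.8]
tcp_rot: [-3.141, -0.0, 2.258]
ft_force: [0.6, 0.4, 0.2]
opening: 0.999
```

```bash
python3 -c "
from h import *
go(480,200,250,40)"
```

```text
t 0.60 pos [341.2 424.9 220.8] jaw 39.36 F [0.6 0.4 0.2] open 95.0
MOVE [-0.2619 -0.0353 -0.0292] twist -0.64 joints [0.77 0.35 1.72 0.   1.08 0.09]
```

>>> carry_out(moves=[{"dx":-0.262,"dy":-0.035,"dz":-0.03,"twist":40},{"dx":-0.262,"dy":-0.035,"dz":-0.03,"twist":40},{"dx":-0.262,"dy":-0.035,"dz":-0.03,"twist":40},{"dx":-0.262,"dy":-0.035,"dz":-0.03,"twist":40},{"dx":-0.262,"dy":-0.035,"dz":-0.03,"twist":40}])

```text
t: 1.1
eef_pos: [472.7, 214.1, 249.0]
tcp_rot: [-3.141, -0.0, 1.559]
ft_force: [1.2, 0.7, 0.6]
opening: 1.003
```

```bash
python3 - <<'E'
from h import *
go(470,10,250,-7.3)
p,d,i=shot("wrist","w0"); c=-i["R"].T@i["t"]; print(c,i["R"][2],i["mtx"][0])
for b in blobs(p,d,i,22,60,300): print(b)
go(470,10,250,-7.3)
E
```

```text
t 1.10 pos [472.7 214.1 249. ] jaw -0.68 F [1.2 0.7 0.6] open 95.4
MOVE [-0.2041 -0.0003 -0.001 ] twist 6.62 joints [0.3  0.28 1.74 0.   1.12 0.31]
[473.52133764 297.68425273 442.90290404] [-0.00334633 -0.29545881 -0.95534962] [320.1771883    0.         259.68768844]
(array([446.,  21.]), [679.7, 377.7, 121.8, 36.7, -0.8, 44.9], array([682.9, 370.4]), array([78., 79., 80.]))
(array([247., 133.]), [457.0, 246.5, 51.4, 51.3, 8.3, 30.0], array([457. , 246.9]), array([ 47., 109., 110.]))
(array([180., 205.]), [362.2, 146.9, 73.6, 24.4, 74.4, 44.5], array([366.5, 154.5]), array([234., 207.,  53.]))
(array([367., 204.]), [619.7, 146.8, 53.4, 52.8, -5.7, 30.1], array([618.6, 148.2]), array([40., 96., 97.]))
(array([243., 277.]), [445.8, 38.4, 24.6, 21.4, -1.6, 41.7], array([446.2,  41.7]), array([39., 89., 91.]))
t 1.15 pos [476.4 209.3 249.7] jaw -1.13 F [ 3.  -4.4  0.7] open 95.0
MOVE [-0.1994 -0.0024 -0.    ] twist 6.17 joints [ 0.29  0.28  1.73 -0.    1.13  0.31]
```

>>> carry_out(moves=[{"dx":-0.2,"dy":-0.02,"dz":0,"twist":6.2},{"dx":-0.25,"dy":-0.03,"dz":0,"twist":6.2},{"dx":-0.31,"dy":-0.037,"dz":0,"twist":6.2},{"dx":-0.31,"dy":-0.037,"dz":0,"twist":6.2},{"dx":-0.31,"dy":-0.037,"dz":0,"twist":6.2}])

```text
t: 1.65
eef_pos: [440.4, -33.8, 248.8]
tcp_rot: [-3.142, -0.0, 1.457]
ft_force: [0.8, -0.3, 0.8]
opening: 0.998
```

>>> carry_out(moves=[{"dx":-0.06,"dy":0,"dz":0,"twist":0},{"dx":-0.06,"dy":0,"dz":0,"twist":0},{"dx":-0.06,"dy":0,"dz":0,"twist":0},{"dx":-0.06,"dy":0,"dz":0,"twist":0}])

```text
t: 2.05
eef_pos: [434.3, -90.9, 248.7]
tcp_rot: [-3.141, -0.0, 1.457]
ft_force: [0.1, -0.0, 0.8]
opening: 1.0
```

```bash
python3 - <<'E'
from h import *
go(437.6,-250,200,-7.3)
p,d,i=shot("wrist","w1"); c=-i["R"].T@i["t"]; print(c)
for b in blobs(p,d,i,22,62,300): print(b)
print("cap")
for b in blobs(p,d,i,62,80,300): print(b)
go(437.6,-250,200,-7.3)
E
```

```text
t 2.05 pos [434.3 -90.9 248.7] jaw -6.55 F [ 0.1 -0.   0.8] open 95.1
MOVE [-0.1577  0.0214  0.0486] twist 0.75 joints [-0.36  0.17  1.9   0.    1.08 -0.24]
[443.73062632  -7.94284026 442.60819248]
(array([438.,  51.]), [653.3, 12.1, 23.0, 21.4, -73.8, 51.6], array([650.3,  12. ]), array([134.5, 132. , 137.5]))
(array([256.,  74.]), [441.7, 10.9, 73.7, 24.0, 80.9, 44.9], array([441.8,  11.7]), array([ 54., 115., 117.]))
(array([480.,  75.]), [703.0, -19.4, 22.3, 21.6, 79.3, 49.9], array([699.9, -19.4]), array([134., 132., 137.]))
(array([399., 200.]), [617.1, -175.6, 130.9, 61.6, 77.6, 30.0], array([ 616.6, -171.7]), array([ 45., 105., 107.]))
(array([277., 248.]), [442.2, -231.6, 95.7, 60.0, 82.4, 50.5], array([ 443.3, -214.2]), array([132., 126., 133.]))
cap
(array([277., 268.]), [440.8, -233.1, 53.3, 33.9, 82.6, 70.0], array([ 440.8, -232.4]), array([236., 234., 244.]))
t 2.10 pos [434.4 -90.5 248.8] jaw -6.48 F [ 0.5 -0.  -0.2] open 95.0
MOVE [-0.1581  0.0212  0.0487] twist 0.82 joints [-0.35  0.17  1.9   0.    1.08 -0.24]
```

View pics/w1.png

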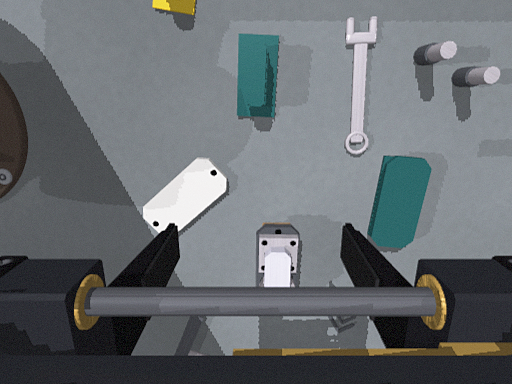

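The wrist view shows the post at (258,75), the base seat at (400,200) and the stack at (277,255), with the square plate on its +y half. The wrist reads about 2 mm more in x than the top camera, so I'll settle that against a gripped part. Next is the cap in the top picture.

```bash
python3 - <<'E'
from h import *
z=np.load("pics/top0.npz")
for lo,hi in ((62,80),(48,59)):
    for b in blobs(z["p"],z["d"],z,lo,hi):
        if 200<b[0][1]<215: print(lo,b)
go(439,-250,130,-8)
E
```

```text
62 (array([292., 206.]), [436.5, -250.2, 84.3, 34.2, 82.6, 70.3], array([ 436.3, -250.4]), array([223., 229., 240.]))
48 (array([279., 205.]), [441.1, -223.4, 55.1, 52.4, 82.7, 54.1], array([ 442.4, -214.7]), array([177.5, 182. , 192. ]))
48 (array([304., 207.]), [433.7, -282.8, 50.9, 41.4, -9.7, 54.6], array([ 433.9, -286.8]), array([144., 148., 159.]))
t 2.10 pos [434.4 -90.5 248.8] jaw -6.48 F [ 0.5 -0.  -0.2] open 95.0
MOVE [-0.158   0.0227  0.1187] twist 1.52 joints [-0.35  0.17  1.9   0.    1.08 -0.24]
```

>>> carry_out(moves=[{"dx":-0.158,"dy":0.0215,"dz":0.05,"twist":0.85},{"dx":-0.158,"dy":0.0215,"dz":0.12,"twist":0.85},{"dx":-0.158,"dy":0.0215,"dz":0.12,"twist":0.85},{"dx":-0.158,"dy":0.0215,"dz":0.12,"twist":0.85},{"dx":-0.158,"dy":0.0215,"dz":0.12,"twist":0.85}])

```text
t: 2.6
eef_pos: [437.2, -251.8, 125.1]
tcp_rot: [-3.137, -0.002, 1.441]
ft_force: [0.4, 0.1, 0.7]
opening: 1.001
```

```bash
python3 - <<'E'
from h import *
go(438,-250,57,-7.4)
E
```

```text
t 2.60 pos [ 437.2 -251.8  125.1] jaw -7.41 F [0.4 0.1 0.7] open 95.2
MOVE [0.0017 0.0009 0.0681] twist -0.01 joints [-0.65  0.41  1.92 -0.    0.82 -0.52]
```

>>> carry_out(moves=[{"dz":0.05},{"dz":0.06},{"dz":0.06},{"dz":0.06}])

```text
schema error: expected keys dx, dy, dz, twist
```

```bash
python3 - <<'E'
from h import *
go(438,-250,57,-7.4)
E
```

```text
t 2.60 pos [ 437.2 -251.8  125.1] jaw -7.41 F [0.4 0.1 0.7] open 95.2
MOVE [0.0017 0.0009 0.0681] twist -0.01 joints [-0.65  0.41  1.92 -0.    0.82 -0.52]
```

>>> carry_out(moves=[{"dx":0,"dy":0,"dz":0.04,"twist":0},{"dx":0,"dy":0,"dz":0.06,"twist":0},{"dx":0,"dy":0,"dz":0.06,"twist":0},{"dx":0,"dy":0,"dz":0.06,"twist":0}])

```text
t: 3.0
eef_pos: [438.5, -250.1, 69.7]
tcp_rot: [3.141, -0.0, 1.444]
ft_force: [0.5, -0.5, 1.1]
opening: 1.002
```

```bash
python3 - <<'E'
from h import *
go(438,-250,57,-7.4)
E
```

```text
t 3.00 pos [ 438.5 -250.1   69.7] jaw -7.29 F [ 0.5 -0.5  1.1] open 95.3
MOVE [-0.     -0.0005  0.0127] twist 0.11 joints [-0.65  0.49  1.98  0.    0.67 -0.52]
```

>>> carry_out(moves=[{"dx":0,"dy":0,"dz":0.012,"twist":0},{"dx":0,"dy":0,"dz":0.012,"twist":0},{"dx":0,"dy":0,"dz":0.012,"twist":0}])

```text
t: 3.3
eef_pos: [437.8, -251.0, 57.2]
tcp_rot: [3.141, 0.0, 1.442]
ft_force: [-0.4, -0.9, 1.1]
opening: 1.001
```

>>> carry_out(moves=[{"dx":0,"dy":0,"dz":0,"twist":0},{"dx":0,"dy":0,"dz":0,"twist":0},{"dx":0,"dy":0,"dz":0,"twist":0},{"dx":0,"dy":0,"dz":0,"twist":0},{"dx":0,"dy":0,"dz":0,"twist":0}], grip=0.0)

```text
t: 3.8
eef_pos: [437.7, -251.1, 56.9]
tcp_rot: [3.142, -0.0, 1.442]
ft_force: [-0.5, 0.6, 0.3]
opening: 0.636
```

>>> carry_out(moves=[{"dx":0,"dy":0,"dz":0,"twist":0},{"dx":0,"dy":0,"dz":0,"twist":0},{"dx":0,"dy":0,"dz":0,"twist":0},{"dx":0,"dy":0,"dz":0,"twist":0},{"dx":0,"dy":0,"dz":0,"twist":0}])

```text
t: 4.3
eef_pos: [437.7, -251.1, 56.8]
tcp_rot: [3.142, -0.0, 1.442]
ft_force: [-0.4, 0.3, 0.3]
opening: 0.215
```

```bash
python3 - <<'E'
from h import *
go(438,-250,130,-7.4)
E
```

```text
t 4.30 pos [ 437.7 -251.1   56.8] jaw -7.39 F [-0.4  0.3  0.3] open 20.5
MOVE [ 0.0011  0.0002 -0.0732] twist 0.01 joints [-0.65  0.52  1.99  0.    0.64 -0.52]
```

```bash
python3 - <<'E'
from h import *
p,d,i=shot("scene","s1"); q,e,j=shot("wrist","w2")
cv2.imwrite("pics/s1c.png",np.hstack([cv2.resize(p[150:250,160:290,::-1],(480,369)),cv2.resize(q[192:,130:386,::-1],(320,240)).repeat(1,0) if 0 else cv2.copyMakeBorder(cv2.resize(q[192:,130:386,::-1],(320,240)),0,129,0,0,cv2.BORDER_CONSTANT)]))
go(438,-250,130,-7.4)
E
```

```text
t 4.40 pos [ 437.6 -251.1   56.8] jaw -7.39 F [-0.2  0.4 -0.5] open 12.3
MOVE [ 0.0011  0.0002 -0.0732] twist 0.01 joints [-0.65  0.52  1.99  0.    0.64 -0.52]
```

View pics/s1c.png

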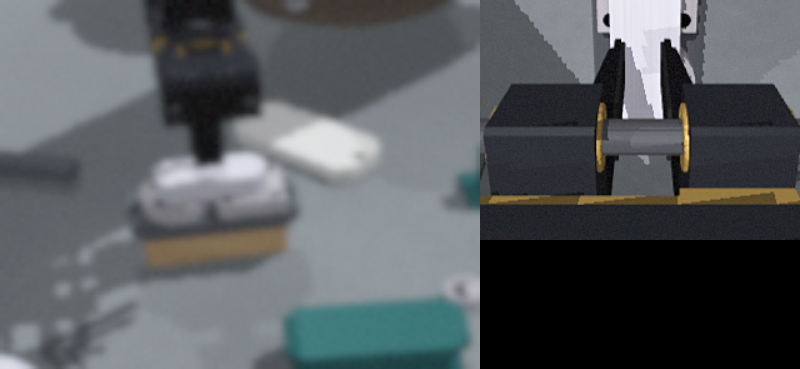

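```bash
python3 - <<'E'
from h import *
z=np.load("pics/w2.npz"); q=z["p"]; cv2.imwrite("pics/w2b.png",cv2.resize(q[180:,130:386,::-1],None,fx=3,fy=3,interpolation=cv2.INTER_CUBIC)[:600])
W=world(z["d"],z)
for r in range(215,262,6): print(r,[tuple(W[r,c].round(0).astype(int)) for c in (222,228,234,240,252,266,272,278,284,290)])
E
```

```text
215 [(np.int64(412), np.int64(-247), np.int64(43)), (np.int64(418), np.int64(-243), np.int64(55)), (np.int64(424), np.int64(-237), np.int64(70)), (np.int64(427), np.int64(-238), np.int64(70)), (np.int64(434), np.int64(-239), np.int64(70)), (np.int64(443), np.int64(-240), np.int64(70)), (np.int64(447), np.int64(-240), np.int64(70)), (np.int64(450), np.int64(-241), np.int64(70)), (np.int64(454), np.int64(-241), np.int64(70)), (np.int64(458), np.int64(-248), np.int64(54))]
221 [(np.int64(411), np.int64(-252), np.int64(42)), (np.int64(415), np.int64(-252), np.int64(43)), (np.int64(423), np.int64(-241), np.int64(70)), (np.int64(427), np.int64(-241), np.int64(71)), (np.int64(434), np.int64(-243), np.int64(69)), (np.int64(442), np.int64(-244), np.int64(70)), (np.int64(446), np.int64(-245), np.int64(69)), (np.int64(450), np.int64(-245), np.int64(69)), (np.int64(453), np.int64(-245), np.int64(71)), (np.int64(458), np.int64(-257), np.int64(42))]
227 [(np.int64(410), np.int64(-256), np.int64(42)), (np.int64(414), np.int64(-256), np.int64(42)), (np.int64(422), np.int64(-245), np.int64(70)), (np.
[... 2023 characters left out ...]
int64(-264), np.int64(69)), (np.int64(444), np.int64(-264), np.int64(70)), (np.int64(448), np.int64(-242), np.int64(113)), (np.int64(450), np.int64(-241), np.int64(115)), (np.int64(453), np.int64(-242), np.int64(114))]
257 [(np.int64(422), np.int64(-237), np.int64(122)), (np.int64(425), np.int64(-237), np.int64(121)), (np.int64(427), np.int64(-238), np.int64(121)), (np.int64(430), np.int64(-240), np.int64(119)), (np.int64(431), np.int64(-267), np.int64(70)), (np.int64(439), np.int64(-268), np.int64(71)), (np.int64(443), np.int64(-269), np.int64(70)), (np.int64(447), np.int64(-242), np.int64(119)), (np.int64(450), np.int64(-241), np.int64(121)), (np.int64(453), np.int64(-241), np.int64(121))]
```

View pics/w2b.png

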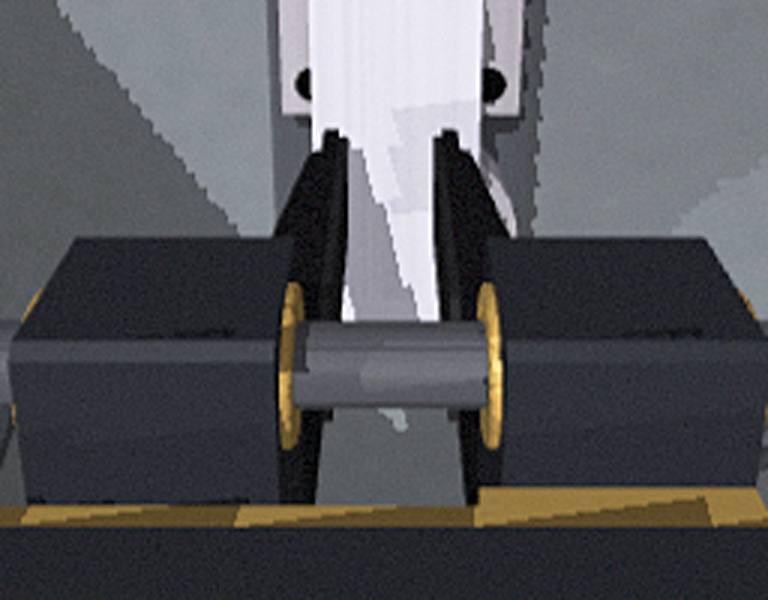

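The fingers shut above the cap: their tips are visibly above z=70 although the TCP reads 57. I'll open the gripper and measure where the tips really are.

>>> carry_out(moves=[{"dx":0,"dy":0,"dz":0,"twist":0},{"dx":0,"dy":0,"dz":0,"twist":0},{"dx":0,"dy":0,"dz":0,"twist":0},{"dx":0,"dy":0,"dz":0,"twist":0},{"dx":0,"dy":0,"dz":0,"twist":0}], grip=0.07)

```text
t: 4.9
eef_pos: [437.7, -251.1, 56.9]
tcp_rot: [3.142, -0.0, 1.442]
ft_force: [-0.2, -0.7, -0.4]
opening: 0.493
```

```bash
python3 - <<'E'
from h import *
go(438,-250,57,-7.4)
p,d,i=shot("scene","s2"); q,e,j=shot("wrist","w3")
go(438,-250,57,-7.4)
def proj(X,i):
    c=i["R"]@np.array(X)+i["t"]; u=i["mtx"]@c/c[2]; return u[:2].round(1),c[2].round(0)
for n,k in (("scene",i),("wrist",j)):
    for X in ((437.7,-251,57),(437.7,-251,76),(437.7,-251,86)): print(n,X,proj(X,k))
A=p[150:250,160:290,::-1]
A=cv2.resize(A,(520,400),interpolation=cv2.INTER_CUBIC)
for X,c in (((437.7,-251,57),(0,0,255)),((437.7,-251,76),(0,255,0))):
    u=(proj(X,i)[0]-[160,150])*4; cv2.circle(A,tuple(int(v) for v in u),3,c,-1)
cv2.imwrite("pics/s2c.png",A)
W=world(e,j); m=(W[...,2]>73)&(W[...,2]<100)&(e>0)
print("wrist pts 73..100:",W[m].min(0),W[m].max(0)); 
W=world(d,i); 
for z in range(72,110,4):
    m=(abs(W[...,0]-437)<60)&(abs(W[...,1]+251)<45)&(W[...,2]>z)&(W[...,2]<z+4)&(d>0); 
    if m.any(): print(z,m.sum(),np.median(W[m],0).round(0))
E
```

```text
t 4.90 pos [ 437.7 -251.1   56.9] jaw -7.39 F [-0.2 -0.7 -0.4] open 46.9
MOVE [ 0.0011  0.0002 -0.0001] twist 0.01 joints [-0.65  0.51  1.99  0.    0.64 -0.52]
t 5.00 pos [ 437.7 -251.1   56.8] jaw -7.40 F [-0.5  0.6 -0.3] open 55.1
MOVE [ 0.0011  0.0002 -0.0002] twist 0.00 joints [-0.65  0.51  1.99  0.    0.64 -0.52]
scene (437.7, -251, 57) (array([217. , 199.1]), np.float64(1289.0))
scene (437.7, -251, 76) (array([216.6, 193.4]), np.float64(1279.0))
scene (437.7, -251, 86) (array([216.4, 190.4]), np.float64(1273.0))
wrist (437.7, -251, 57) (array([259.8, 224.4]), np.float64(210.0))
wrist (437.7, -251, 76) (array([259.9, 237. ]), np.float64(192.0))
wrist (437.7, -251, 86) (array([259.9, 244.7]), np.float64(182.0))
wrist pts 73..100: [ 406.62830348 -264.47794419   79.2030108 ] [ 471.30076737 -234.95102278   99.98253823]
72 10 [ 440. -235.   72.]
80 9 [ 464. -260.   82.]
84 12 [ 466. -258.   86.]
88 10 [ 464. -261.   90.]
92 13 [ 466. -261.   94.]
96 10 [ 468. -257.   97.]
100 11 [ 468. -261.  102.]
104 10 [ 469. -255.  106.]
108 9 [ 469. -258.  109.]
```

View pics/s2c.png

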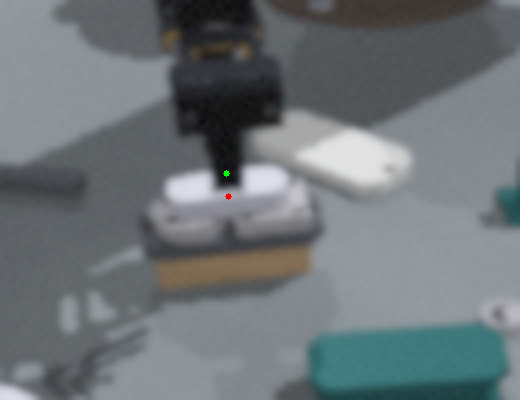

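The real fingertips sit at z≈79–80 with the TCP at 57, about 22 mm shorter than stated, and both cameras agree. I'll allow for that with tip z = TCP z + 22, and descend carefully with the jaws at 70 mm.

>>> carry_out(moves=[{"dx":0,"dy":0,"dz":0.005,"twist":0},{"dx":0,"dy":0,"dz":0.01,"twist":0},{"dx":0,"dy":0,"dz":0.015,"twist":0},{"dx":0,"dy":0,"dz":0.015,"twist":0}])

```text
t: 5.4
eef_pos: [437.3, -250.8, 41.0]
tcp_rot: [-3.14, -0.001, 1.442]
ft_force: [0.1, 0.1, -0.1]
opening: 0.736
```

>>> carry_out(moves=[{"dx":0,"dy":0,"dz":0.002,"twist":0},{"dx":0,"dy":0,"dz":0.004,"twist":0},{"dx":0,"dy":0,"dz":0.004,"twist":0}])

```text
t: 5.7
eef_pos: [437.6, -251.0, 37.7]
tcp_rot: [-3.141, -0.0, 1.442]
ft_force: [-0.3, 0.6, 0.5]
opening: 0.738
```

```bash
python3 - <<'E'
from h import *
go(438,-250,36,-7.4)
p,d,i=shot("wrist","w4"); W=world(d,i)
for s in (-1,1):
    m=(W[...,2]>45)&(d>0)&(abs(W[...,1]+239)<5)&(s*(W[...,0]-438)>25)
    print(s,W[m].min(0).round(1))
E
```

```text
t 5.70 pos [ 437.6 -251.    37.7] jaw -7.39 F [-0.3  0.6  0.5] open 70.2
MOVE [0.0011 0.0003 0.0017] twist 0.01 joints [-0.65  0.55  2.    0.    0.6  -0.52]
-1 [ 363.2 -244.    60.2]
1 [ 463.  -244.    52.9]
```

>>> carry_out(moves=[{"dx":0,"dy":0,"dz":0.001,"twist":0},{"dx":0,"dy":0,"dz":0.001,"twist":0},{"dx":0,"dy":0,"dz":0.001,"twist":0},{"dx":0,"dy":0,"dz":0.001,"twist":0},{"dx":0,"dy":0,"dz":0.001,"twist":0}], grip=0.0)

```text
t: 6.25
eef_pos: [437.7, -251.1, 36.9]
tcp_rot: [3.141, -0.0, 1.442]
ft_force: [0.7, 0.0, -1.0]
opening: 0.372
```

>>> carry_out(moves=[{"dx":0,"dy":0,"dz":0,"twist":0},{"dx":0,"dy":0,"dz":0,"twist":0},{"dx":0,"dy":0,"dz":0,"twist":0}])

```text
t: 6.55
eef_pos: [437.7, -251.1, 36.9]
tcp_rot: [3.141, -0.0, 1.442]
ft_force: [0.1, -0.1, 1.1]
opening: 0.354
```

>>> carry_out(moves=[{"dx":0,"dy":0,"dz":-0.01,"twist":0},{"dx":0,"dy":0,"dz":-0.05,"twist":0},{"dx":0,"dy":0,"dz":-0.09,"twist":0},{"dx":0,"dy":0,"dz":-0.09,"twist":0},{"dx":0,"dy":0,"dz":-0.09,"twist":0}])

```text
t: 7.05
eef_pos: [437.7, -251.1, 127.6]
tcp_rot: [3.14, 0.001, 1.442]
ft_force: [-0.4, -0.3, -1.7]
opening: 0.355
```

```bash
python3 - <<'E'
from h import *
go(439,11,125,-9)
p,d,i=shot("top","t1")
for b in blobs(p,d,i,120,180,40): print(b)
for b in blobs(p,d,i,45,60,40):
    if b[0][1]>180 and b[0][1]<230: print(b)
p,d,i=shot("wrist","w5")
for b in blobs(p,d,i,125,145,40): print(b)
E
```

```text
t 7.05 pos [ 437.7 -251.1  127.6] jaw -7.39 F [-0.4 -0.3 -1.7] open 33.7
MOVE [ 0.2601 -0.0324  0.0024] twist 1.61 joints [-0.65  0.4   1.92  0.    0.81 -0.52]
(array([369.,  95.]), [742.1, -475.2, 40.7, 26.2, 12.6, 121.5], array([ 741.8, -473. ]), array([246., 249., 253.]))
(array([431., 314.]), [149.5, -590.7, 53.5, 21.9, -27.7, 166.7], array([ 150.4, -586.4]), array([174.5, 182.5, 198.5]))
(array([431., 350.]), [58.5, -580.6, 75.7, 60.4, -8.1, 168.7], array([  60.3, -581.8]), array([46., 42., 45.]))
(array([456., 380.]), [-18.3, -646.1, 10.0, 3.3, 2.0, 145.1], array([ -17. , -646.1]), array([24., 24., 27.]))
(array([199., 207.]), [442.1, 19.6, 45.9, 16.7, -71.5, 46.9], array([440.9,  18.2]), array([ 66.5, 136.5, 139. ]))
```

```bash
python3 - <<'E'
from h import *
z=np.load("pics/w5.npz")
W=world(z["d"],z)
for b in blobs(z["p"],z["d"],z,155,166,20): print(b)
m=(abs(W[...,2]-161)<2.5)&(W[...,1]>-262); q=W[m]; print(m.sum(),q.min(0),q.max(0))
for lo,hi in ((48,59),(36,47)):
  for b in blobs(z["p"],z["d"],z,lo,hi,100): print(lo,b)
z=np.load("pics/t1.npz")
for b in blobs(z["p"],z["d"],z,48,59,30): 
    if b[0][1]>150: print("top",b)
E
```

```text
(array([259., 229.]), [438.4, -241.4, 68.8, 47.6, 83.1, 159.9], array([ 438.5, -240. ]), array([227., 225., 236.]))
5755 [ 415.36118493 -261.99974772  158.50176413] [ 462.16043356 -206.46804512  163.47419453]
48 (array([264., 147.]), [443.7, -221.1, 52.0, 51.8, -7.9, 54.2], array([ 445.4, -213.2]), array([209., 203., 213.]))
36 (array([264., 137.]), [441.7, -234.6, 99.6, 60.1, 82.7, 42.2], array([ 447.2, -206.4]), array([ 92.,  95., 102.]))
top (array([417., 311.]), [112.2, -614.9, 139.8, 85.6, 17.7, 50.6], array([ 134.9, -599.2]), array([ 97., 105., 114.]))
```

```bash
python3 - <<'E'
from h import *
z=np.load("pics/w5.npz"); W=world(z["d"],z)
m=(abs(W[...,2]-160.5)<3)&(z["p"].min(-1)>120)
a=np.radians(-7.4); L=(W[...,:2]-[437.7,-251.1])@np.array([[np.cos(a),-np.sin(a)],[np.sin(a),np.cos(a)]])
q=L[m]; print("local end y",np.percentile(q[:,1],99.5),q[:,1].max())
for y in range(14,42,4):
    s=q[(q[:,1]>y)&(q[:,1]<y+4)]; print(y,s[:,0].min().round(1),s[:,0].max().round(1))
E
```

```text
local end y 43.63186293012815 44.126439254421584
14 -17.3 16.0
18 -17.7 16.4
22 -17.6 16.3
26 -17.4 16.2
30 -17.3 16.0
34 -17.2 16.1
38 -15.1 13.6
```

```bash
python3 - <<'E'
from h import *
z=np.load("pics/scene0.npz")
for b in blobs(z["p"],z["d"],z,24,60,60): print(b)
go(470,-10,250,82.6)
E
```

```text
(array([193.,  40.]), [-1520.9, 83.7, 759.4, 73.4, -89.8, 42.3], array([-1526.2,    69. ]), array([156., 160., 155.]))
(array([345.,  59.]), [-758.8, 784.7, 679.5, 166.6, 74.5, 41.5], array([-770.4,  780.1]), array([30., 52., 87.]))
(array([481.,  79.]), [-272.2, 1242.1, 474.2, 25.8, 0.3, 41.1], array([-246.7, 1244.4]), array([108., 109., 109.]))
(array([254., 139.]), [45.0, -5.7, 214.9, 106.0, 89.8, 40.8], array([ 54.4, -19.7]), array([62., 55., 50.]))
(array([473., 155.]), [399.0, 642.5, 402.6, 16.8, 0.6, 41.5], array([417.7, 641.5]), array([25., 54., 55.]))
(array([ 83., 175.]), [102.7, -624.3, 177.9, 85.8, 18.0, 49.2], array([ 142.6, -616.8]), array([70. , 73. , 78.5]))
(array([331., 172.]), [364.5, 140.7, 73.7, 30.8, 81.2, 39.1], array([367.9, 139.1]), array([147. , 132.5,  47. ]))
(array([373., 183.]), [458.1, 241.6, 58.8, 49.4, -29.6, 29.9], array([459. , 240.4]), array([46., 97., 99.]))
(array([475., 206.]), [679.1, 435.3, 164.9, 126.0, 89.5, 43.4], array([681.6, 432.7]), array([75., 79., 80.]))
(array([301., 191.]), [442.6, 5.1, 72.4, 31.3, 78.1, 40.0], array([446.7,   4.1])
[... 281 characters left out ...]
-3.3, 68.6, 21.3, -28.0, 45.4], array([662.1,   4.3]), array([112., 113., 118.]))
(array([261., 239.]), [616.6, -178.9, 130.0, 67.6, 79.6, 29.9], array([ 619.9, -180.1]), array([ 57., 113., 116.]))
(array([331., 245.]), [709.1, -26.0, 22.5, 17.7, 56.5, 38.8], array([709.7, -26.4]), array([105., 105., 110.]))
(array([280., 326.]), [919.0, -155.5, 993.2, 7.3, -89.9, 42.5], array([ 918.8, -217.4]), array([28., 61., 63.]))
(array([156., 294.]), [746.0, -460.8, 99.6, 48.1, -86.3, 51.3], array([ 753.4, -464.2]), array([82. , 91.5, 95. ]))
t 7.15 pos [ 437.1 -250.7  126.1] jaw -7.40 F [-1.1  0.3 -1.7] open 34.1
MOVE [ 0.243   0.0015 -0.1237] twist -90.00 joints [-0.65  0.41  1.92  0.    0.81 -0.52]
```

>>> carry_out(moves=[{"dx":0,"dy":0,"dz":-0.05,"twist":-8.5},{"dx":0.1,"dy":0,"dz":-0.12,"twist":-90},{"dx":0.243,"dy":0.0015,"dz":-0.124,"twist":-90},{"dx":0.243,"dy":0.0015,"dz":-0.124,"twist":-90},{"dx":0.243,"dy":0.0015,"dz":-0.124,"twist":-90}])

```text
t: 7.65
eef_pos: [462.3, -63.7, 237.6]
tcp_rot: [-3.14, -0.002, 2.196]
ft_force: [1.4, -0.2, -0.8]
opening: 0.356
```

```bash
python3 - <<'E'
from h import *
go(470,-10,250,82.6)
E
```

```text
t 7.65 pos [462.3 -63.7 237.6] jaw 35.80 F [ 1.4 -0.2 -0.8] open 33.8
MOVE [ 0.0391  0.0376 -0.0123] twist -46.80 joints [-0.28  0.21  1.86  0.    1.07 -0.9 ]
```

>>> carry_out(moves=[{"dx":0.039,"dy":0.038,"dz":-0.012,"twist":-47},{"dx":0.039,"dy":0.038,"dz":-0.012,"twist":-47},{"dx":0.039,"dy":0.038,"dz":-0.012,"twist":-47},{"dx":0.039,"dy":0.038,"dz":-0.012,"twist":-47},{"dx":0.039,"dy":0.038,"dz":-0.012,"twist":-47}])

```text
t: 8.15
eef_pos: [470.7, -11.3, 248.9]
tcp_rot: [-3.142, -0.003, 2.947]
ft_force: [-0.1, -0.5, -2.0]
opening: 0.355
```

>>> carry_out(moves=[{"dx":0,"dy":0,"dz":0,"twist":-4},{"dx":0,"dy":0,"dz":0,"twist":-4},{"dx":0,"dy":0,"dz":0,"twist":-4},{"dx":0,"dy":0,"dz":0,"twist":-4}])

```text
t: 8.55
eef_pos: [471.0, -11.7, 249.9]
tcp_rot: [3.141, -0.001, 3.008]
ft_force: [0.5, 0.5, -1.7]
opening: 0.355
```

```bash
python3 - <<'E'
from h import *
go(440.5,10.6,140,-9)
p,d,i=shot("wrist","w6"); c=-i["R"].T@i["t"]; print(c,i["R"][2])
for b in blobs(p,d,i,22,62,150): print(b)
go(440.5,10.6,140,-9)
E
```

```text
t 8.55 pos [471.  -11.7 249.9] jaw 82.35 F [ 0.5  0.5 -1.7] open 33.8
MOVE [0.0331 0.018  0.1099] twist -88.65 joints [-0.17  0.21  1.84  0.    1.1  -1.6 ]
[387.86398483  -0.84198598 443.80160722] [ 0.29212236 -0.03899111 -0.9555858 ]
(array([380.,  51.]), [361.5, 145.4, 74.3, 24.5, 74.6, 44.6], array([362.2, 142.4]), array([245., 226.,  72.]))
(array([458., 120.]), [455.9, 245.4, 53.2, 50.9, 81.7, 30.0], array([455.5, 243.9]), array([ 69., 132., 134.]))
(array([274., 134.]), [441.2, 10.3, 73.7, 24.3, 80.8, 44.8], array([439.9,  10.1]), array([ 49., 112., 114.]))
(array([ 73., 159.]), [438.7, -250.5, 132.6, 59.7, 82.3, 53.5], array([ 437. , -242.5]), array([204., 198., 208.]))
(array([383., 242.]), [618.0, 145.8, 53.0, 52.2, 83.9, 30.0], array([614.6, 145.7]), array([ 41.,  99., 101.]))
(array([153., 254.]), [590.5, -177.1, 124.5, 28.8, -89.8, 29.8], array([ 590.1, -182.6]), array([ 44., 106., 108.]))
t 8.60 pos [471.1 -11.7 250. ] jaw 82.38 F [ 0.6 -0.5 -1.7] open 33.6
MOVE [0.0332 0.018  0.11  ] twist -88.62 joints [-0.17  0.21  1.84  0.    1.1  -1.6 ]
```

Wrist readings from two yaws agree within 0.6 mm: post at (441.4,10.6), yaw −9.1°. The top camera therefore carries a bias of about (−2,−0.4) mm. The cap sits about 1.5 mm along +y in the grip, so the target TCP is (441.2, 9.1).

```bash
python3 - <<'E'
from h import *
go(441.2,9.1,75,-9.1)
E
```

```text
t 8.60 pos [471.1 -11.7 250. ] jaw 82.38 F [ 0.6 -0.5 -1.7] open 33.6
MOVE [0.0322 0.0166 0.175 ] twist -88.52 joints [-0.17  0.21  1.84  0.    1.1  -1.6 ]
```

>>> carry_out(moves=[{"dx":0.033,"dy":0.017,"dz":0.02,"twist":91.5},{"dx":0.033,"dy":0.017,"dz":0.05,"twist":91.5},{"dx":0.033,"dy":0.017,"dz":0.1,"twist":91.5},{"dx":0.033,"dy":0.017,"dz":0.13,"twist":91.5},{"dx":0.033,"dy":0.017,"dz":0.16,"twist":91.5}])

```text
t: 9.1
eef_pos: [440.4, 9.6, 89.1]
tcp_rot: [-3.142, -0.0, 2.253]
ft_force: [-0.2, -0.6, -1.4]
opening: 0.358
```

```bash
python3 - <<'E'
from h import *
go(441.2,9.1,75,-9.1)
E
```

```text
t 9.10 pos [440.4   9.6  89.1] jaw 39.07 F [-0.2 -0.6 -1.4] open 34.1
MOVE [-0.0009  0.0003  0.0141] twist 48.17 joints [-0.13  0.39  2.11  0.    0.64 -0.81]
```

>>> carry_out(moves=[{"dx":0,"dy":0,"dz":0.01,"twist":48},{"dx":0,"dy":0,"dz":0.01,"twist":48},{"dx":0,"dy":0,"dz":0.01,"twist":48},{"dx":0,"dy":0,"dz":0.01,"twist":48},{"dx":0,"dy":0,"dz":0.01,"twist":48}])

```text
t: 9.6
eef_pos: [440.8, 9.5, 80.3]
tcp_rot: [-3.142, -0.0, 1.503]
ft_force: [-0.1, 0.3, -1.3]
opening: 0.358
```

>>> carry_out(moves=[{"dx":0,"dy":0,"dz":0,"twist":5},{"dx":0,"dy":0,"dz":0,"twist":5},{"dx":0,"dy":0,"dz":0,"twist":5}])

```text
t: 9.9
eef_pos: [440.7, 9.5, 80.4]
tcp_rot: [3.141, -0.0, 1.425]
ft_force: [-0.4, 0.5, -0.8]
opening: 0.357
```

```bash
python3 - <<'E'
from h import *
go(441.2,9.1,35,-9.1)
p,d,i=shot("wrist","w7"); 
W=world(d,i); m=(abs(W[...,2]-108)<6)&(p.min(-1)>110)&(W[...,1]>-10)
a=np.radians(-9.1); L=(W[...,:2]-[441.2,9.1])@np.array([[np.cos(a),-np.sin(a)],[np.sin(a),np.cos(a)]])
q=L[m]; print(m.sum(),"end",q[:,1].max(),"z",np.median(W[m][:,2]))
for y in range(18,38,6):
    s=q[(q[:,1]>y)&(q[:,1]<y+6)]; print(y,s[:,0].min().round(1),s[:,0].max().round(1))
m=(abs(W[...,2]-5)<2)&(p[...,1]>1.4*p[...,0]); q=L[m]; print("foot",m.sum(),q.min(0),q.max(0))
E
```

```text
t 9.90 pos [440.7   9.5  80.4] jaw -8.36 F [-0.4  0.5 -0.8] open 34.0
MOVE [-0.0003  0.0005  0.0454] twist 0.74 joints [-0.13  0.41  2.12  0.    0.62  0.02]
4825 end 44.108802702100064 z 113.430028803095
18 -17.9 16.1
24 -18.0 15.9
30 -18.1 15.6
36 -17.7 15.7
foot 2240 [ -24.61725332 -177.0616942 ] [218.85727231 150.60595924]
```

>>> carry_out(moves=[{"dx":0,"dy":0.0005,"dz":0.03,"twist":0.75},{"dx":0,"dy":0.0005,"dz":0.045,"twist":0.75},{"dx":0,"dy":0.0005,"dz":0.045,"twist":0.75},{"dx":0,"dy":0.0005,"dz":0.045,"twist":0.75}])

```text
t: 10.35
eef_pos: [441.2, 9.5, 35.6]
tcp_rot: [-3.141, -0.0, 1.41]
ft_force: [0.8, 0.5, -1.2]
opening: 0.353
```

>>> carry_out(moves=[{"dx":0,"dy":0,"dz":0.004,"twist":0},{"dx":0,"dy":0,"dz":0.008,"twist":0},{"dx":0,"dy":0,"dz":0.008,"twist":0}])

```text
t: 10.65
eef_pos: [441.1, 9.5, 27.3]
tcp_rot: [3.142, -0.0, 1.41]
ft_force: [-0.2, -0.1, -1.4]
opening: 0.352
```

```bash
python3 - <<'E'
from h import *
go(441.2,9.1,17,-9.1)
E
```

```text
t 10.65 pos [441.1   9.5  27.3] jaw -9.23 F [-0.2 -0.1 -1.4] open 33.5
MOVE [-0.0004  0.0001  0.0103] twist -0.13 joints [-0.13  0.51  2.16  0.    0.47  0.03]
```

>>> carry_out(moves=[{"dx":0,"dy":0,"dz":0.002,"twist":0},{"dx":0,"dy":0,"dz":0.004,"twist":0},{"dx":0,"dy":0,"dz":0.006,"twist":0},{"dx":0,"dy":0,"dz":0.006,"twist":0}])

```text
t: 11.05
eef_pos: [441.0, 9.5, 21.1]
tcp_rot: [-3.141, -0.0, 1.41]
ft_force: [-0.1, 0.2, -1.4]
opening: 0.355
```

>>> carry_out(moves=[{"dx":0,"dy":0,"dz":0.002,"twist":0},{"dx":0,"dy":0,"dz":0.004,"twist":0},{"dx":0,"dy":0,"dz":0.004,"twist":0}])

```text
t: 11.35
eef_pos: [441.0, 9.5, 17.1]
tcp_rot: [-3.141, -0.0, 1.41]
ft_force: [0.6, 0.2, -1.0]
opening: 0.354
```

>>> carry_out(moves=[{"dx":0,"dy":0,"dz":0.001,"twist":0},{"dx":0,"dy":0,"dz":0.001,"twist":0}])

```text
t: 11.55
eef_pos: [441.2, 9.4, 16.3]
tcp_rot: [3.142, -0.0, 1.41]
ft_force: [-0.2, 0.1, -1.9]
opening: 0.355
```

>>> carry_out(moves=[{"dx":0,"dy":0,"dz":0,"twist":0},{"dx":0,"dy":0,"dz":0,"twist":0},{"dx":0,"dy":0,"dz":0,"twist":0},{"dx":0,"dy":0,"dz":0,"twist":0}], grip=0.08)

```text
t: 11.95
eef_pos: [441.2, 9.5, 16.5]
tcp_rot: [3.141, -0.0, 1.41]
ft_force: [0.4, -0.4, -0.1]
opening: 0.634
```

>>> carry_out(moves=[{"dx":0,"dy":0,"dz":-0.05,"twist":0},{"dx":0,"dy":0,"dz":-0.1,"twist":0},{"dx":-0.1,"dy":0,"dz":-0.13,"twist":0},{"dx":-0.1,"dy":0,"dz":-0.13,"twist":0},{"dx":-0.1,"dy":0,"dz":-0.13,"twist":0}])

```text
t: 12.45
eef_pos: [425.3, -92.9, 148.1]
tcp_rot: [3.138, 0.001, 1.406]
ft_force: [0.8, 0.1, 0.5]
opening: 0.843
```

```bash
python3 - <<'E'
from h import *
go(441.2,9.1,17,-7.3)
p,d,i=shot("wrist","w8"); W=world(d,i)
for lo,hi in ((43,60),):
  for b in blobs(p,d,i,lo,hi,150): print(b)
p,d,i=shot("top","t2")
for lo,hi in ((42,60),):
  for b in blobs(p,d,i,lo,hi,40): print(b) if b[0][1]>180 else 0
go(441.2,9.1,17,-7.3)
E
```

```text
t 12.45 pos [425.3 -92.9 148.1] jaw -9.43 F [0.8 0.1 0.5] open 80.2
MOVE [ 0.1034 -0.0015  0.131 ] twist -2.13 joints [-0.37  0.28  2.06 -0.    0.8  -0.2 ]
(array([505.,  20.]), [649.4, 11.7, 18.5, 9.7, -85.7, 50.1], array([647. ,  11.5]), array([113., 110., 115.]))
(array([258.,  61.]), [441.2, 11.2, 83.1, 34.1, 80.7, 49.1], array([441.5,  12.8]), array([239., 237., 246.]))
(array([297., 278.]), [446.1, -201.3, 51.9, 15.1, -10.1, 53.7], array([ 446.9, -199.7]), array([169., 165., 173.]))
(array([297., 332.]), [438.7, -265.6, 52.6, 45.3, -8.1, 54.0], array([ 438. , -266.6]), array([126., 123., 129.]))
(array([290., 207.]), [437.0, -251.0, 127.9, 59.3, 82.4, 53.4], array([ 436.9, -249.2]), array([146., 149., 157.]))
(array([155., 236.]), [360.2, 145.7, 70.4, 23.8, 74.3, 45.2], array([360.1, 145.3]), array([243., 230.,  84.]))
(array([417., 311.]), [112.5, -614.6, 139.6, 86.1, 17.5, 49.9], array([ 134.5, -598.1]), array([ 90.,  97., 105.]))
(array([231., 354.]), [28.5, -69.4, 87.1, 15.9, 36.2, 50.8], array([ 29., -72.]), array([47., 44., 40.]))
t 12.55 pos [425.  -90.1 146.6] jaw -9.40 F [ 0.2 -0.2 -0.8] open 79.5
MOVE [ 0.1005 -0.0003  0.1296] twist -2.10 joints [-0.36  0.29  2.06  0.    0.8  -0.2 ]
```

The cap is down on the post: top z 49.1 (expected 49), centre (441.2,11.2), yaw −9.3°. Next I'll move so the wrist camera sees the whole stack.

>>> carry_out(moves=[{"dx":-0.245,"dy":0.04,"dz":-0.04,"twist":-2},{"dx":-0.245,"dy":0.04,"dz":-0.04,"twist":-2},{"dx":-0.245,"dy":0.04,"dz":-0.04,"twist":-2},{"dx":-0.245,"dy":0.04,"dz":-0.04,"twist":-2},{"dx":-0.245,"dy":0.04,"dz":-0.04,"twist":-2}])

```text
t: 13.05
eef_pos: [425.6, -336.5, 185.6]
tcp_rot: [-3.141, -0.001, 1.446]
ft_force: [1.0, 0.2, 0.1]
opening: 0.844
```

>>> carry_out(moves=[{"dx":-0.001,"dy":0,"dz":0,"twist":0},{"dx":-0.001,"dy":0,"dz":0,"twist":0},{"dx":-0.001,"dy":0,"dz":0,"twist":0},{"dx":-0.001,"dy":0,"dz":0,"twist":0}])

```text
t: 13.45
eef_pos: [425.5, -335.3, 185.8]
tcp_rot: [-3.141, -0.001, 1.446]
ft_force: [-0.5, 0.1, 0.4]
opening: 0.841
```

```bash
python3 - <<'E'
from h import *
go(442,-222,80,-7.5)
p,d,i=shot("wrist","w9"); W=world(d,i)
for lo,hi in ((49,60),(37,60)):
  for b in blobs(p,d,i,lo,hi,150): print(lo,b)
E
```

```text
t 13.45 pos [ 425.5 -335.3  185.8] jaw -7.13 F [-0.5  0.1  0.4] open 80.0
MOVE [0.1144 0.0024 0.1059] twist 0.37 joints [-0.79  0.38  1.77  0.    0.99 -0.67]
49 (array([264.,  55.]), [443.8, -221.4, 52.1, 51.6, 82.1, 54.2], array([ 443.8, -220.9]), array([232., 228., 234.]))
49 (array([264., 118.]), [437.3, -278.5, 51.6, 51.0, 81.7, 54.1], array([ 437.2, -278.1]), array([227., 223., 230.]))
49 (array([495., 238.]), [677.8, -446.2, 67.6, 14.3, 72.1, 54.1], array([ 677.1, -440.7]), array([116., 121., 125.]))
37 (array([263.,  83.]), [439.7, -249.3, 129.1, 60.1, 82.7, 53.7], array([ 440.1, -246.1]), array([227., 223., 230.]))
37 (array([493., 236.]), [681.4, -448.4, 81.2, 22.6, 73.3, 47.5], array([ 678.3, -440.8]), array([117. , 121.5, 125.5]))
```

View pics/w9.png

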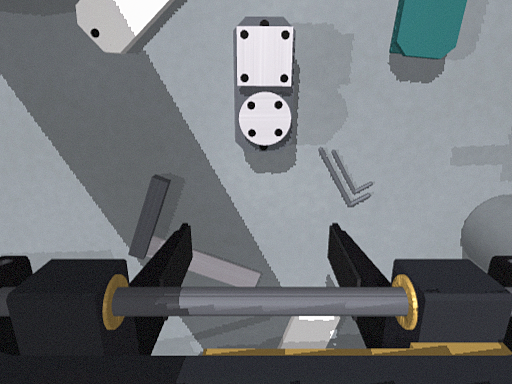

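The picture shows the square plate at (265,56) and the flange at (265,118), both clear. I'll pick the flange at (437.3,−278.3) with the jaws across the plate.

```bash
python3 - <<'E'
from h import *
go(437.3,-278.3,60,-7.4)
E
```

```text
t 13.50 pos [ 425.5 -335.5  186. ] jaw -7.14 F [-0.1  0.3 -0.4] open 79.9
MOVE [0.0582 0.0047 0.126 ] twist 0.26 joints [-0.79  0.38  1.77  0.    0.99 -0.67]
```

>>> carry_out(moves=[{"dx":0.058,"dy":-0.004,"dz":0.05,"twist":0.3},{"dx":0.058,"dy":-0.004,"dz":0.1,"twist":0.3},{"dx":0.058,"dy":-0.004,"dz":0.125,"twist":0.3},{"dx":0.058,"dy":-0.004,"dz":0.125,"twist":0.3},{"dx":0.058,"dy":-0.004,"dz":0.125,"twist":0.3}])

```text
t: 14.0
eef_pos: [428.9, -278.8, 61.8]
tcp_rot: [-3.141, -0.0, 1.44]
ft_force: [0.3, -0.7, -0.3]
opening: 0.843
```

```bash
python3 - <<'E'
from h import *
go(437.3,-278.3,22.5,-7.4)
E
```

```text
t 14.00 pos [ 428.9 -278.8   61.8] jaw -7.48 F [ 0.3 -0.7 -0.3] open 80.1
MOVE [0.0016 0.0083 0.0393] twist -0.08 joints [-0.71  0.51  1.96  0.    0.66 -0.58]
```

>>> carry_out(moves=[{"dx":0.0015,"dy":0.0083,"dz":0,"twist":0},{"dx":0.0015,"dy":0.0083,"dz":0.02,"twist":0},{"dx":0.0015,"dy":0.0083,"dz":0.035,"twist":0},{"dx":0.0015,"dy":0.0083,"dz":0.038,"twist":0},{"dx":0.0015,"dy":0.0083,"dz":0.038,"twist":0}])

```text
t: 14.5
eef_pos: [437.7, -279.2, 24.3]
tcp_rot: [3.14, 0.001, 1.439]
ft_force: [-0.5, -0.5, 0.9]
opening: 0.84
```

>>> carry_out(moves=[{"dx":0,"dy":0,"dz":0.001,"twist":0},{"dx":0,"dy":0,"dz":0.001,"twist":0}])

```text
t: 14.7
eef_pos: [437.3, -279.0, 23.1]
tcp_rot: [3.14, 0.001, 1.439]
ft_force: [0.2, 0.7, -0.1]
opening: 0.841
```

```bash
python3 - <<'E'
from h import *
go(437.3,-278.3,22.5,-7.4)
E
```

```text
t 14.70 pos [ 437.3 -279.    23.1] jaw -7.55 F [ 0.2  0.7 -0.1] open 80.0
MOVE [ 0.0007 -0.0001  0.0006] twist -0.15 joints [-0.7   0.59  1.97  0.    0.58 -0.56]
```

Position is good. I'll close and lift.

>>> carry_out(moves=[{"dx":0.0005,"dy":0,"dz":0,"twist":0},{"dx":0.0005,"dy":0,"dz":0,"twist":0},{"dx":0.0005,"dy":0,"dz":0,"twist":0},{"dx":0.0005,"dy":0,"dz":0,"twist":0},{"dx":0.0005,"dy":0,"dz":0,"twist":0}], grip=0.0)

```text
t: 15.2
eef_pos: [437.0, -278.1, 22.2]
tcp_rot: [3.142, -0.0, 1.439]
ft_force: [0.5, 0.1, 1.6]
opening: 0.537
```

>>> carry_out(moves=[{"dx":0,"dy":0,"dz":0,"twist":0},{"dx":0,"dy":0,"dz":0,"twist":0},{"dx":0,"dy":0,"dz":-0.01,"twist":0},{"dx":0,"dy":0,"dz":-0.06,"twist":0},{"dx":0,"dy":0,"dz":-0.1,"twist":0}])

```text
t: 15.7
eef_pos: [436.6, -277.9, 123.9]
tcp_rot: [-3.141, -0.001, 1.439]
ft_force: [0.0, 0.3, -2.8]
opening: 0.542
```

```bash
python3 - <<'E'
from h import *
go(480,-20,110,-7.5)
E
```

```text
t 15.70 pos [ 436.6 -277.9  123.9] jaw -7.54 F [ 0.   0.3 -2.8] open 51.5
MOVE [0.2613 0.0092 0.0141] twist -0.04 joints [-0.69  0.43  1.9   0.    0.82 -0.56]
```

>>> carry_out(moves=[{"dx":0.406,"dy":-0.04,"dz":-0.06,"twist":0},{"dx":0.406,"dy":-0.04,"dz":-0.06,"twist":0},{"dx":0.406,"dy":-0.04,"dz":-0.06,"twist":0},{"dx":0.406,"dy":-0.04,"dz":-0.06,"twist":0},{"dx":0.406,"dy":-0.04,"dz":-0.06,"twist":0}])

```text
t: 16.2
eef_pos: [444.6, -29.1, 159.4]
tcp_rot: [3.141, -0.0, 1.439]
ft_force: [1.1, -0.8, -2.7]
opening: 0.538
```

>>> carry_out(moves=[{"dx":0.16,"dy":-0.015,"dz":-0.04,"twist":0},{"dx":0.16,"dy":-0.015,"dz":-0.04,"twist":0},{"dx":0.16,"dy":-0.015,"dz":-0.04,"twist":0},{"dx":0.16,"dy":-0.015,"dz":-0.04,"twist":0},{"dx":0.16,"dy":-0.015,"dz":-0.04,"twist":0}])

```text
t: 16.7
eef_pos: [451.0, 131.6, 199.5]
tcp_rot: [3.141, -0.001, 1.443]
ft_force: [-0.8, -0.2, -1.2]
opening: 0.541
```

>>> carry_out(moves=[{"dx":0,"dy":0,"dz":0,"twist":0},{"dx":0,"dy":0,"dz":0,"twist":0},{"dx":0,"dy":0,"dz":0,"twist":0}])

```text
t: 17.0
eef_pos: [451.2, 128.7, 198.4]
tcp_rot: [-3.141, 0.0, 1.438]
ft_force: [-0.9, 1.0, -3.0]
opening: 0.541
```

```bash
python3 - <<'E'
from h import *
go(456.5,246,80)
p,d,i=shot("wrist","w10"); W=world(d,i)
for b in blobs(p,d,i,26,60,150): print(b)
for b in blobs(p,d,i,190,270,150): print(b)
E
```

```text
t 17.00 pos [451.2 128.7 198.4] jaw -7.63 F [-0.9  1.  -3. ] open 51.5
MOVE [ 0.117  -0.0103  0.1184] twist 0.00 joints [0.14 0.26 1.92 0.   0.96 0.27]
(array([250.,  57.]), [457.0, 246.0, 51.5, 50.7, -7.6, 30.1], array([457. , 246.6]), array([ 60., 124., 126.]))
(array([406., 131.]), [619.6, 146.6, 53.8, 52.2, -5.8, 30.1], array([619.1, 147.3]), array([ 44., 101., 103.]))
(array([180., 162.]), [362.2, 146.2, 74.4, 24.5, 74.6, 44.7], array([364.7, 148.5]), array([241., 219.,  58.]))
(array([436., 237.]), [652.5, 14.7, 23.1, 17.5, 44.7, 40.4], array([649.9,  17.5]), array([145. , 142.5, 149.5]))
(array([477., 256.]), [702.1, -16.8, 23.1, 17.1, 45.5, 41.0], array([699.6, -14.5]), array([146., 142., 149.]))
(array([259., 246.]), [455.6, 129.7, 64.9, 52.6, 18.1, 230.6], array([451.6, 132.2]), array([191., 186., 195.]))
```

>>> carry_out(moves=[{"dx":0.117,"dy":-0.0103,"dz":0.02,"twist":0},{"dx":0.117,"dy":-0.0103,"dz":0.06,"twist":0},{"dx":0.117,"dy":-0.0103,"dz":0.118,"twist":0},{"dx":0.117,"dy":-0.0103,"dz":0.145,"twist":0},{"dx":0.117,"dy":-0.0103,"dz":0.145,"twist":0}])

```text
t: 17.55
eef_pos: [454.3, 246.4, 49.4]
tcp_rot: [-3.135, 0.003, 1.44]
ft_force: [-0.4, -0.7, -1.3]
opening: 0.538
```

>>> carry_out(moves=[{"dx":0,"dy":0,"dz":0.02,"twist":0},{"dx":0,"dy":0,"dz":0.03,"twist":0},{"dx":0,"dy":0,"dz":0.03,"twist":0},{"dx":0,"dy":0,"dz":0.03,"twist":0}])

```text
t: 17.95
eef_pos: [457.2, 246.8, 24.8]
tcp_rot: [3.14, -0.001, 1.439]
ft_force: [-0.3, -0.1, -2.2]
opening: 0.541
```

```bash
python3 - <<'E'
from h import *
go(456.7,246,10.5)
E
```

```text
t 17.95 pos [457.2 246.8  24.8] jaw -7.58 F [-0.3 -0.1 -2.2] open 51.4
MOVE [-0.0008 -0.0004  0.0143] twist 0.00 joints [0.37 0.58 1.97 0.   0.58 0.5 ]
```

>>> carry_out(moves=[{"dx":-0.0008,"dy":-0.0004,"dz":0.005,"twist":0},{"dx":-0.0008,"dy":-0.0004,"dz":0.01,"twist":0},{"dx":-0.0008,"dy":-0.0004,"dz":0.0125,"twist":0},{"dx":-0.0008,"dy":-0.0004,"dz":0.0125,"twist":0},{"dx":-0.0008,"dy":-0.0004,"dz":0.0125,"twist":0}])

```text
t: 18.45
eef_pos: [456.0, 246.3, 11.0]
tcp_rot: [-3.142, -0.0, 1.439]
ft_force: [1.2, -0.6, -2.0]
opening: 0.54
```

>>> carry_out(moves=[{"dx":0,"dy":0,"dz":0.001,"twist":0},{"dx":0,"dy":0,"dz":0.0015,"twist":0},{"dx":0,"dy":0,"dz":0.0015,"twist":0}])

```text
t: 18.75
eef_pos: [456.1, 246.4, 10.1]
tcp_rot: [3.141, -0.0, 1.439]
ft_force: [-2.1, -1.0, 6.0]
opening: 0.54
```

```bash
python3 - <<'E'
from h import *
go(456.7,246,10.2)
E
```

```text
t 18.75 pos [456.1 246.4  10.1] jaw -7.53 F [-2.1 -1.   6. ] open 51.4
MOVE [-0.0003  0.0007 -0.0001] twist 0.00 joints [0.37 0.61 1.98 0.   0.55 0.5 ]
```

>>> carry_out(moves=[{"dx":-0.0003,"dy":0.0007,"dz":-0.001,"twist":0},{"dx":-0.0003,"dy":0.0007,"dz":-0.001,"twist":0},{"dx":-0.0003,"dy":0.0007,"dz":-0.0004,"twist":0},{"dx":-0.0003,"dy":0.0007,"dz":-0.0004,"twist":0}])

```text
t: 19.15
eef_pos: [456.7, 245.9, 10.1]
tcp_rot: [3.141, -0.0, 1.439]
ft_force: [-1.1, -1.6, 3.8]
opening: 0.537
```

>>> carry_out(moves=[{"dx":0,"dy":0,"dz":0,"twist":0},{"dx":0,"dy":0,"dz":0,"twist":0},{"dx":0,"dy":0,"dz":0,"twist":0},{"dx":0,"dy":0,"dz":0,"twist":0}], grip=0.08)

```text
t: 19.55
eef_pos: [456.6, 245.9, 9.9]
tcp_rot: [-3.142, -0.0, 1.439]
ft_force: [0.4, 0.1, -0.2]
opening: 0.806
```

>>> carry_out(moves=[{"dx":0,"dy":0,"dz":-0.03,"twist":0},{"dx":0,"dy":0,"dz":-0.08,"twist":0},{"dx":-0.08,"dy":0,"dz":-0.13,"twist":0},{"dx":-0.12,"dy":0,"dz":-0.18,"twist":0},{"dx":-0.12,"dy":0,"dz":-0.18,"twist":0}])

```text
t: 20.05
eef_pos: [440.8, 130.7, 186.4]
tcp_rot: [-3.141, 0.0, 1.44]
ft_force: [0.6, -0.3, 0.5]
opening: 0.843
```

>>> carry_out(moves=[{"dx":0,"dy":0,"dz":0,"twist":0},{"dx":0,"dy":0,"dz":0,"twist":0},{"dx":0,"dy":0,"dz":0,"twist":0}])

```text
t: 20.35
eef_pos: [441.2, 132.3, 184.4]
tcp_rot: [-3.14, 0.0, 1.439]
ft_force: [-0.1, -0.3, -0.8]
opening: 0.843
```

```bash
python3 - <<'E'
from h import *
p,d,i=shot("wrist","w11"); W=world(d,i)
for lo,hi in ((27,32),(37,50)):
  for b in blobs(p,d,i,lo,hi,100): print(lo,b)
q=p[0:130,180:330,::-1]; cv2.imwrite("pics/w11c.png",cv2.resize(q,None,fx=4,fy=4,interpolation=cv2.INTER_CUBIC))
go(443.8,-221.4,100,-7.9)
E
```

```text
27 (array([421., 135.]), [619.6, 146.5, 53.1, 52.4, -5.7, 30.1], array([619.1, 147.4]), array([41., 97., 99.]))
27 (array([446., 240.]), [652.0, 15.3, 22.9, 17.1, 42.5, 29.8], array([650.2,  17.1]), array([89., 92., 99.]))
27 (array([485., 259.]), [700.0, -17.5, 23.6, 14.4, 69.1, 29.7], array([698.4, -15.4]), array([87. , 89.5, 97.5]))
37 (array([260.,  57.]), [456.3, 245.6, 51.5, 51.2, 55.7, 42.1], array([456.4, 246.1]), array([218., 211., 220.]))
37 (array([186., 167.]), [362.2, 146.2, 74.5, 24.5, 74.9, 44.8], array([363.6, 148. ]), array([236., 211.,  56.]))
37 (array([274., 261.]), [443.1, 23.0, 61.4, 34.0, 80.8, 48.9], array([443.4,  25.8]), array([237., 236., 245.]))
37 (array([452., 245.]), [650.3, 16.7, 18.1, 8.2, 45.8, 43.9], array([649.5,  17.5]), array([152., 147., 154.]))
t 20.40 pos [441.2 132.5 184.2] jaw -7.49 F [ 0.4 -0.3 -0.5] open 79.9
MOVE [-0.3505  0.0489  0.0842] twist 0.41 joints [0.15 0.27 1.95 0.   0.92 0.28]
```

View pics/w11c.png

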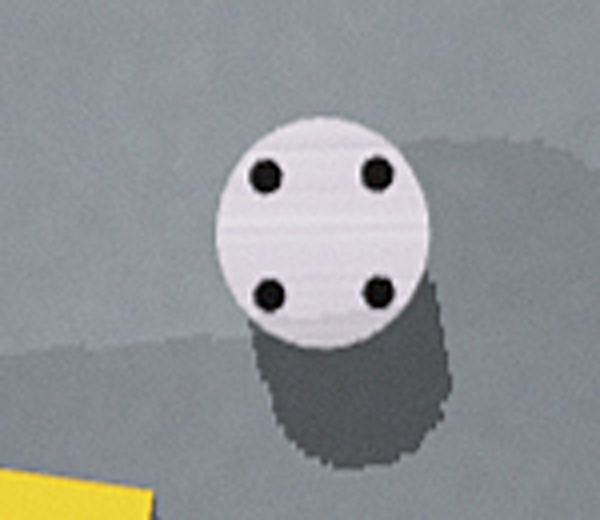

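The flange is flat on its seat: top z 42.1, centre within about 0.7 mm of the seat, and no green showing. Square plate next.

>>> carry_out(moves=[{"dx":-0.3505,"dy":0.049,"dz":0.0,"twist":0.4},{"dx":-0.3505,"dy":0.049,"dz":0.0,"twist":0.4},{"dx":-0.3505,"dy":0.049,"dz":0.0,"twist":0.4},{"dx":-0.3505,"dy":0.049,"dz":0.03,"twist":0.4},{"dx":-0.3505,"dy":0.049,"dz":0.06,"twist":0.4}])

```text
t: 20.9
eef_pos: [443.7, -116.3, 161.2]
tcp_rot: [3.141, -0.0, 1.434]
ft_force: [2.2, 0.9, 0.2]
opening: 0.843
```

```bash
python3 - <<'E'
from h import *
go(443.8,-221.4,60,-7.9)
E
```

```text
t 20.90 pos [ 443.7 -116.3  161.2] jaw -7.85 F [2.2 0.9 0.2] open 80.2
MOVE [-0.1041  0.0145  0.1012] twist 0.05 joints [-0.4   0.3   1.99  0.    0.86 -0.26]
```

>>> carry_out(moves=[{"dx":-0.104,"dy":0.0145,"dz":0.02,"twist":0},{"dx":-0.104,"dy":0.0145,"dz":0.06,"twist":0},{"dx":-0.104,"dy":0.0145,"dz":0.1,"twist":0},{"dx":-0.104,"dy":0.0145,"dz":0.1,"twist":0},{"dx":-0.104,"dy":0.0145,"dz":0.1,"twist":0}])

```text
t: 21.4
eef_pos: [442.7, -218.8, 60.1]
tcp_rot: [-3.137, -0.002, 1.432]
ft_force: [-0.5, 0.5, -0.2]
opening: 0.842
```

```bash
python3 - <<'E'
from h import *
go(443.8,-221.4,22.7,-7.9)
E
```

```text
t 21.40 pos [ 442.7 -218.8   60.1] jaw -7.93 F [-0.5  0.5 -0.2] open 80.1
MOVE [-0.0025  0.0016  0.0374] twist -0.03 joints [-0.59  0.5   2.01  0.    0.64 -0.45]
```

>>> carry_out(moves=[{"dx":-0.002,"dy":0.0012,"dz":0.01,"twist":0},{"dx":-0.002,"dy":0.0012,"dz":0.03,"twist":0},{"dx":-0.002,"dy":0.0012,"dz":0.036,"twist":0},{"dx":-0.002,"dy":0.0012,"dz":0.036,"twist":0},{"dx":-0.002,"dy":0.0012,"dz":0.036,"twist":0}])

```text
t: 21.9
eef_pos: [444.8, -221.9, 26.7]
tcp_rot: [3.14, 0.0, 1.433]
ft_force: [-0.5, -0.6, 0.5]
opening: 0.844
```

```bash
python3 - <<'E'
from h import *
go(443.8,-221.4,22.7,-7.9)
E
```

```text
t 21.90 pos [ 444.8 -221.9   26.7] jaw -7.89 F [-0.5 -0.6  0.5] open 80.2
MOVE [ 0.0003 -0.0011  0.004 ] twist 0.01 joints [-0.6   0.56  2.02  0.    0.56 -0.46]
```

>>> carry_out(moves=[{"dx":0,"dy":-0.001,"dz":0.004,"twist":0},{"dx":0,"dy":-0.001,"dz":0.004,"twist":0},{"dx":0,"dy":-0.001,"dz":0.004,"twist":0}])

```text
t: 22.2
eef_pos: [443.3, -222.0, 22.0]
tcp_rot: [3.141, -0.0, 1.432]
ft_force: [-0.2, 0.1, 0.4]
opening: 0.84
```

>>> carry_out(moves=[{"dx":0,"dy":0,"dz":0,"twist":0},{"dx":0,"dy":0,"dz":0,"twist":0},{"dx":0,"dy":0,"dz":0,"twist":0},{"dx":0,"dy":0,"dz":0,"twist":0},{"dx":0,"dy":0,"dz":0,"twist":0}], grip=0.0)

```text
t: 22.7
eef_pos: [443.3, -221.9, 21.8]
tcp_rot: [3.142, -0.0, 1.432]
ft_force: [0.4, 0.6, -1.2]
opening: 0.543
```

```bash
python3 - <<'E'
from h import *
go(443.8,-221.4,22.7,-7.9)
E
```

```text
t 22.70 pos [ 443.3 -221.9   21.8] jaw -7.94 F [ 0.4  0.6 -1.2] open 51.6
MOVE [ 0.0006  0.0004 -0.0009] twist -0.04 joints [-0.6   0.57  2.03  0.    0.54 -0.46]
```

>>> carry_out(moves=[{"dx":0,"dy":0,"dz":0,"twist":0},{"dx":0,"dy":0,"dz":-0.01,"twist":0},{"dx":0,"dy":0,"dz":-0.06,"twist":0},{"dx":0,"dy":0,"dz":-0.11,"twist":0},{"dx":0,"dy":0,"dz":-0.12,"twist":0}])

```text
t: 23.2
eef_pos: [444.7, -222.8, 146.8]
tcp_rot: [3.135, 0.003, 1.432]
ft_force: [0.7, -0.1, -2.7]
opening: 0.545
```

```bash
python3 - <<'E'
from h import *
go(545,10,190,-6)
E
```

```text
t 23.20 pos [ 444.7 -222.8  146.8] jaw -7.93 F [ 0.7 -0.1 -2.7] open 51.8
MOVE [ 0.2443  0.0675 -0.0435] twist -1.93 joints [-0.6   0.37  1.92  0.    0.85 -0.46]
```

```bash
python3 - <<'E'
from h import *
go(619,145.8,140,-6)
E
```

```text
t 23.20 pos [ 444.7 -222.8  146.8] jaw -7.93 F [ 0.7 -0.1 -2.7] open 51.8
MOVE [0.3891 0.1217 0.0064] twist -1.93 joints [-0.6   0.37  1.92  0.    0.85 -0.46]
```

>>> carry_out(moves=[{"dx":0.24,"dy":0.08,"dz":0.0,"twist":-1.9},{"dx":0.24,"dy":0.08,"dz":0.0,"twist":-1.9},{"dx":0.24,"dy":0.08,"dz":0.0,"twist":-1.9},{"dx":0.24,"dy":0.08,"dz":0.0,"twist":-1.9},{"dx":0.24,"dy":0.08,"dz":0.0,"twist":-1.9}])

```text
t: 23.7
eef_pos: [554.5, 4.1, 141.5]
tcp_rot: [-3.141, -0.0, 1.465]
ft_force: [1.1, -1.0, -1.8]
opening: 0.549
```

```bash
python3 - <<'E'
from h import *
go(619,145.8,100,-6)
E
```

```text
t 23.70 pos [554.5   4.1 141.5] jaw -6.04 F [ 1.1 -1.  -1.8] open 52.2
MOVE [0.1477 0.0493 0.0415] twist -0.04 joints [-0.11  0.45  1.79  0.    0.9  -0.01]
```

>>> carry_out(moves=[{"dx":0.148,"dy":0.049,"dz":0.0,"twist":0},{"dx":0.148,"dy":0.049,"dz":0.0,"twist":0},{"dx":0.148,"dy":0.049,"dz":0.04,"twist":0},{"dx":0.148,"dy":0.049,"dz":0.09,"twist":0},{"dx":0.148,"dy":0.049,"dz":0.1,"twist":0}])

```text
t: 24.2
eef_pos: [616.8, 145.9, 37.6]
tcp_rot: [-3.137, 0.001, 1.468]
ft_force: [0.4, -0.8, -1.6]
opening: 0.542
```

>>> carry_out(moves=[{"dx":0,"dy":0,"dz":0,"twist":0},{"dx":0,"dy":0,"dz":0,"twist":0}])

```text
t: 24.4
eef_pos: [618.5, 143.9, 42.0]
tcp_rot: [-3.141, 0.0, 1.465]
ft_force: [-0.3, -0.3, -2.1]
opening: 0.541
```

```bash
python3 - <<'E'
from h import *
go(619,145.8,12,-6)
E
```

```text
t 24.40 pos [618.5 143.9  42. ] jaw -6.04 F [-0.3 -0.3 -2.1] open 51.4
MOVE [0.0019 0.0003 0.03  ] twist -0.04 joints [0.12 0.68 1.67 0.   0.8  0.23]
```

>>> carry_out(moves=[{"dx":0.002,"dy":0.0004,"dz":0.01,"twist":0},{"dx":0.002,"dy":0.0004,"dz":0.025,"twist":0},{"dx":0.002,"dy":0.0004,"dz":0.029,"twist":0},{"dx":0.002,"dy":0.0004,"dz":0.029,"twist":0},{"dx":0.002,"dy":0.0004,"dz":0.029,"twist":0}])

```text
t: 24.9
eef_pos: [619.3, 145.9, 12.9]
tcp_rot: [3.141, -0.0, 1.465]
ft_force: [0.1, -0.1, -1.5]
opening: 0.538
```

```bash
python3 - <<'E'
from h import *
go(619,145.8,9.7,-6)
E
```

```text
t 24.90 pos [619.3 145.9  12.9] jaw -6.05 F [ 0.1 -0.1 -1.5] open 51.2
MOVE [-0.0002 -0.0003  0.0032] twist -0.05 joints [0.13 0.72 1.68 0.   0.75 0.23]
```

>>> carry_out(moves=[{"dx":-0.0002,"dy":-0.0003,"dz":0.001,"twist":0},{"dx":-0.0002,"dy":-0.0003,"dz":0.002,"twist":0},{"dx":-0.0002,"dy":-0.0003,"dz":0.003,"twist":0},{"dx":-0.0002,"dy":-0.0003,"dz":0.003,"twist":0}])

```text
t: 25.3
eef_pos: [618.9, 145.9, 9.8]
tcp_rot: [3.141, -0.0, 1.465]
ft_force: [-0.0, -0.7, -1.7]
opening: 0.543
```

>>> carry_out(moves=[{"dx":0,"dy":0,"dz":0.0,"twist":0}])

```text
t: 25.4
eef_pos: [618.9, 145.9, 9.8]
tcp_rot: [3.141, -0.0, 1.465]
ft_force: [0.0, 0.3, -2.2]
opening: 0.541
```

>>> carry_out(moves=[{"dx":0,"dy":0,"dz":0.0006,"twist":0},{"dx":0,"dy":0,"dz":0.0006,"twist":0}])

```text
t: 25.6
eef_pos: [618.9, 145.9, 9.8]
tcp_rot: [3.141, -0.0, 1.465]
ft_force: [-1.4, -1.1, 4.7]
opening: 0.541
```

>>> carry_out(moves=[{"dx":0,"dy":0,"dz":0,"twist":0},{"dx":0,"dy":0,"dz":0,"twist":0},{"dx":0,"dy":0,"dz":0,"twist":0},{"dx":0,"dy":0,"dz":0,"twist":0}], grip=0.08)

```text
t: 26.0
eef_pos: [618.9, 145.9, 9.1]
tcp_rot: [3.142, -0.0, 1.465]
ft_force: [0.1, -0.0, -0.9]
opening: 0.812
```

>>> carry_out(moves=[{"dx":0,"dy":0,"dz":-0.03,"twist":0},{"dx":0,"dy":0,"dz":-0.08,"twist":0},{"dx":-0.05,"dy":0,"dz":-0.13,"twist":0},{"dx":-0.12,"dy":0,"dz":-0.17,"twist":0},{"dx":-0.12,"dy":0,"dz":-0.17,"twist":0}])

```text
t: 26.5
eef_pos: [606.0, 26.2, 180.2]
tcp_rot: [3.141, -0.0, 1.467]
ft_force: [0.3, -1.0, -0.6]
opening: 0.847
```

>>> carry_out(moves=[{"dx":0,"dy":0,"dz":0,"twist":0},{"dx":0,"dy":0,"dz":0,"twist":0},{"dx":0,"dy":0,"dz":0,"twist":0}])

```text
t: 26.8
eef_pos: [606.0, 27.8, 177.9]
tcp_rot: [-3.14, -0.0, 1.466]
ft_force: [-0.4, 0.3, 0.0]
opening: 0.848
```

```bash
python3 - <<'E'
from h import *
p,d,i=shot("wrist","w12"); W=world(d,i)
for lo,hi in ((27,32),(37,50)):
  for b in blobs(p,d,i,lo,hi,60): print(lo,b)
q=p[0:130,180:330,::-1]; cv2.imwrite("pics/w12c.png",cv2.resize(q,None,fx=4,fy=4,interpolation=cv2.INTER_CUBIC))
go(439.7,-249.3,100,-7.3)
E
```

```text
27 (array([20., 82.]), [372.2, 143.6, 72.4, 5.7, 74.7, 29.6], array([374., 145.]), array([112.,  94.,  24.]))
27 (array([303., 175.]), [653.2, 15.4, 23.1, 16.6, 25.8, 29.9], array([652.4,  17.7]), array([88.5, 90.5, 98.5]))
27 (array([348., 198.]), [701.8, -16.3, 22.9, 16.0, 39.5, 30.0], array([701.3, -14.2]), array([85.5, 89. , 96. ]))
27 (array([289., 283.]), [627.9, -116.0, 55.9, 12.7, -6.9, 29.8], array([ 626.7, -116.3]), array([ 43., 102., 103.]))
27 (array([284., 331.]), [614.7, -188.5, 64.0, 51.1, -7.0, 30.1], array([ 614.6, -188. ]), array([30., 68., 69.]))
37 (array([260.,  51.]), [618.6, 146.5, 52.0, 51.2, -6.0, 42.1], array([618.7, 147. ]), array([196., 190., 199.]))
37 (array([ 7., 84.]), [369.4, 143.7, 74.3, 15.0, 70.6, 43.9], array([370.2, 143.2]), array([208.5, 176. ,  46. ]))
37 (array([111., 202.]), [441.2, 11.1, 84.6, 35.7, 81.0, 48.9], array([443.8,  13.6]), array([234., 233., 243.]))
37 (array([350., 202.]), [701.6, -15.3, 18.3, 8.4, 34.7, 43.2], array([700.6, -13.6]), array([151., 145., 154.]))
37 (array([164., 350.]), [460.8, -192.0, 34.9, 13.6, -13.5, 41.7], array([ 459.2, -191.1]), array([73.5, 75. , 80. ]))
t 26.85 pos [606.   28.1 177.7] jaw -5.98 F [ 0.8  0.1 -0.7] open 79.9
MOVE [-0.2932 -0.1363  0.0779] twist 1.32 joints [-0.06  0.48  1.62  0.    1.04  0.04]
```

View pics/w12c.png

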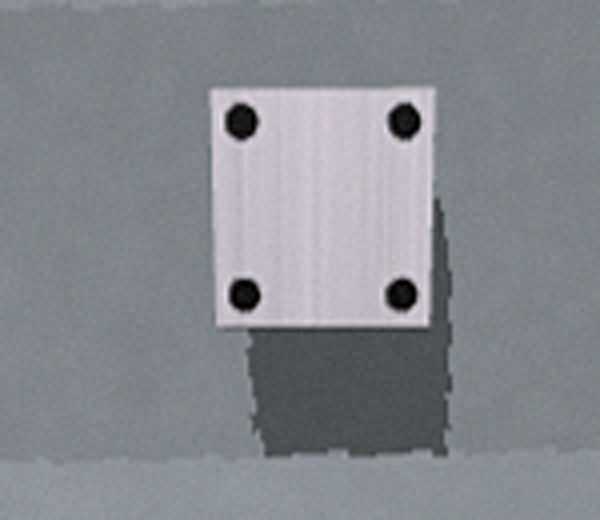

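The square plate is flat: top z 42.1, (618.6,146.5), yaw −6.0° against the seat's (619.3,146.4), −5.9°. Next I'll look down at the base seat.

```bash
python3 - <<'E'
from h import *
go(605,-275,185,-11)
E
```

```text
t 26.85 pos [606.   28.1 177.7] jaw -5.98 F [ 0.8  0.1 -0.7] open 79.9
MOVE [-0.3015  0.0306 -0.0074] twist 5.02 joints [-0.06  0.48  1.62  0.    1.04  0.04]
```

>>> carry_out(moves=[{"dx":-0.25,"dy":0.026,"dz":-0.007,"twist":4},{"dx":-0.25,"dy":0.026,"dz":-0.007,"twist":4},{"dx":-0.25,"dy":0.026,"dz":-0.007,"twist":4},{"dx":-0.25,"dy":0.026,"dz":-0.007,"twist":4},{"dx":-0.25,"dy":0.026,"dz":-0.007,"twist":4}])

```text
t: 27.35
eef_pos: [605.9, -223.4, 184.7]
tcp_rot: [-3.14, -0.001, 1.397]
ft_force: [1.1, -1.1, 0.9]
opening: 0.841
```

>>> carry_out(moves=[{"dx":-0.05,"dy":0,"dz":0,"twist":0},{"dx":-0.05,"dy":0,"dz":0,"twist":0},{"dx":-0.05,"dy":0,"dz":0,"twist":0},{"dx":-0.05,"dy":0,"dz":0,"twist":0},{"dx":-0.05,"dy":0,"dz":0,"twist":0}])

```text
t: 27.85
eef_pos: [597.6, -270.3, 185.5]
tcp_rot: [-3.141, -0.0, 1.398]
ft_force: [0.0, -0.9, -0.4]
opening: 0.844
```

```bash
python3 - <<'E'
from h import *
go(439.7,-249.3,100,-7.3)
p,d,i=shot("wrist","w13"); W=world(d,i)
for lo,hi in ((25,33),(37,50)):
  for b in blobs(p,d,i,lo,hi,60): print(lo,b)
go(439.7,-249.3,100,-7.3)
E
```

```text
t 27.85 pos [ 597.6 -270.3  185.5] jaw -9.92 F [ 0.  -0.9 -0.4] open 80.2
MOVE [-0.0066 -0.1592  0.0855] twist -2.62 joints [-0.53  0.54  1.48  0.    1.12 -0.35]
25 (array([263.,  73.]), [617.3, -175.6, 130.0, 60.1, 77.9, 30.1], array([ 618. , -172.2]), array([ 58., 121., 123.]))
25 (array([382., 261.]), [727.4, -411.1, 25.4, 2.8, -7.4, 28.2], array([ 726.2, -410.9]), array([114., 118., 123.]))
37 (array([114., 173.]), [439.8, -249.9, 130.5, 61.1, 82.5, 42.0], array([ 441.2, -246.1]), array([ 99., 102., 110.]))
37 (array([385., 267.]), [724.9, -410.3, 19.0, 1.9, -5.3, 43.1], array([ 724. , -410.3]), array([115., 119., 124.]))
t 27.90 pos [ 597.6 -270.4  185.6] jaw -9.92 F [-0.4 -0.   0.3] open 80.1
MOVE [-0.0064 -0.1592  0.0857] twist -2.62 joints [-0.53  0.54  1.48  0.    1.12 -0.35]
```

>>> carry_out(moves=[{"dx":-0.0065,"dy":-0.159,"dz":0.0,"twist":-2.5},{"dx":-0.0065,"dy":-0.159,"dz":0.02,"twist":-2.5},{"dx":-0.0065,"dy":-0.159,"dz":0.06,"twist":-2.5},{"dx":-0.0065,"dy":-0.159,"dz":0.11,"twist":-2.5},{"dx":-0.0065,"dy":-0.159,"dz":0.12,"twist":-2.5}])

```text
t: 28.4
eef_pos: [437.8, -249.2, 64.5]
tcp_rot: [-3.141, -0.0, 1.44]
ft_force: [-0.2, 0.1, -0.3]
opening: 0.84
```

>>> carry_out(moves=[{"dx":0,"dy":0,"dz":0,"twist":0},{"dx":0,"dy":0,"dz":0,"twist":0}])

```text
t: 28.6
eef_pos: [440.3, -250.6, 66.4]
tcp_rot: [3.141, 0.0, 1.44]
ft_force: [0.5, -0.0, 0.5]
opening: 0.84
```

```bash
python3 - <<'E'
from h import *
go(439.7,-249.5,10.5,-7.4)
E
```

```text
t 28.60 pos [ 440.3 -250.6   66.4] jaw -7.49 F [ 0.5 -0.   0.5] open 79.9
MOVE [ 0.001  -0.0008  0.0559] twist -0.09 joints [-0.65  0.5   1.97  0.    0.67 -0.52]
```

>>> carry_out(moves=[{"dx":0.001,"dy":-0.0006,"dz":0.02,"twist":0},{"dx":0.001,"dy":-0.0006,"dz":0.045,"twist":0},{"dx":0.001,"dy":-0.0006,"dz":0.055,"twist":0},{"dx":0.001,"dy":-0.0006,"dz":0.0555,"twist":0},{"dx":0.001,"dy":-0.0006,"dz":0.0555,"twist":0}])

```text
t: 29.1
eef_pos: [439.8, -249.9, 11.3]
tcp_rot: [3.14, 0.001, 1.44]
ft_force: [-0.3, -0.5, 0.3]
opening: 0.842
```

```bash
python3 - <<'E'
from h import *
go(439.7,-249.5,10.5,-7.4)
E
```

```text
t 29.10 pos [ 439.8 -249.9   11.3] jaw -7.51 F [-0.3 -0.5  0.3] open 80.1
MOVE [ 0.0004 -0.0002  0.0008] twist -0.11 joints [-0.65  0.6   2.01  0.    0.53 -0.52]
```

>>> carry_out(moves=[{"dx":0,"dy":0,"dz":0.0005,"twist":0},{"dx":0,"dy":0,"dz":0.0005,"twist":0},{"dx":0,"dy":0,"dz":0.0005,"twist":0},{"dx":0,"dy":0,"dz":0.0005,"twist":0},{"dx":0,"dy":0,"dz":0.0005,"twist":0}], grip=0.0)

```text
t: 29.6
eef_pos: [439.4, -249.8, 10.2]
tcp_rot: [3.141, 0.0, 1.439]
ft_force: [0.1, 1.1, 7.0]
opening: 0.629
```

```bash
python3 - <<'E'
from h import *
go(439.7,-249.5,10.5,-7.4)
E
```

```text
t 29.60 pos [ 439.4 -249.8   10.2] jaw -7.55 F [0.1 1.1 7. ] open 59.8
MOVE [ 0.0004  0.0003 -0.0003] twist -0.15 joints [-0.65  0.6   2.01  0.    0.53 -0.52]
```

>>> carry_out(moves=[{"dx":0,"dy":0,"dz":-0.002,"twist":0},{"dx":0,"dy":0,"dz":-0.01,"twist":0},{"dx":0,"dy":0,"dz":-0.04,"twist":0},{"dx":0,"dy":0,"dz":-0.08,"twist":0},{"dx":0,"dy":0,"dz":-0.1,"twist":0}])

```text
t: 30.1
eef_pos: [439.2, -249.7, 112.3]
tcp_rot: [3.14, 0.001, 1.439]
ft_force: [1.0, 0.5, -7.9]
opening: 0.628
```

```bash
python3 - <<'E'
from h import *
go(617.2,-175.6,90,-12.1)
p,d,i=shot("wrist","w14"); W=world(d,i)
for b in blobs(p,d,i,125,150,100): print(b)
E
```

```text
t 30.10 pos [ 439.2 -249.7  112.3] jaw -7.54 F [ 1.   0.5 -7.9] open 59.7
MOVE [0.0969 0.1667 0.0225] twist 4.56 joints [-0.65  0.43  1.94  0.    0.78 -0.52]
(array([259., 208.]), [441.3, -230.3, 91.2, 71.5, 82.5, 144.3], array([ 441.8, -227.7]), array([103., 106., 114.]))
(array([259., 327.]), [431.8, -304.4, 60.2, 20.4, -7.6, 144.3], array([ 431.9, -303.5]), array([70., 72., 77.]))
```

```bash
python3 - <<'E'
from h import *
z=np.load("pics/w14.npz"); W=world(z["d"],z); m=abs(W[...,2]-144.3)<3
a=np.radians(-7.54); L=(W[...,:2]-[439.2,-249.7])@np.array([[np.cos(a),-np.sin(a)],[np.sin(a),np.cos(a)]])
q=L[m]; print(q[:,1].min(),q[:,1].max()); 
for y in (30,35,40,-45,-50): 
    s=q[abs(q[:,1]-y)<2.5]; print(y,s.min(0)[0],s.max(0)[0])
go(617.2,-175.6,90,-12.1)
E
```

```text
-65.38015883760676 65.1466126498856
30 -30.304350970295218 29.390822031149312
35 -30.27939960509268 29.746449603482
40 -30.461107317655504 29.56235005942318
-45 -30.07848746108629 29.69844299065606
-50 -30.237041464982344 30.00601961446727
t 30.15 pos [ 440.  -250.3  114.3] jaw -7.53 F [ 1.8 -0.9 -2.3] open 59.6
MOVE [0.0973 0.1658 0.0248] twist 4.57 joints [-0.65  0.42  1.94  0.    0.78 -0.52]
```

>>> carry_out(moves=[{"dx":0.097,"dy":0.167,"dz":0.0,"twist":4.5},{"dx":0.097,"dy":0.167,"dz":0.0,"twist":4.5},{"dx":0.097,"dy":0.167,"dz":0.0,"twist":4.5},{"dx":0.097,"dy":0.167,"dz":0.02,"twist":4.5},{"dx":0.097,"dy":0.167,"dz":0.04,"twist":4.5}])

```text
t: 30.65
eef_pos: [621.1, -172.9, 68.1]
tcp_rot: [3.139, -0.0, 1.364]
ft_force: [0.4, -0.1, -8.4]
opening: 0.627
```

>>> carry_out(moves=[{"dx":0,"dy":0,"dz":0,"twist":0},{"dx":0,"dy":0,"dz":0,"twist":0},{"dx":0,"dy":0,"dz":0,"twist":0}])

```text
t: 30.95
eef_pos: [617.0, -176.0, 70.5]
tcp_rot: [3.141, 0.0, 1.36]
ft_force: [-0.6, 1.0, -7.6]
opening: 0.627
```

```bash
python3 - <<'E'
from h import *
go(617.2,-175.6,20,-12.1)
E
```

```text
t 30.95 pos [ 617.  -176.    70.5] jaw -12.09 F [-0.6  1.  -7.6] open 59.6
MOVE [0.0004 0.0001 0.0505] twist 0.01 joints [-0.38  0.65  1.63  0.    0.86 -0.17]
```

>>> carry_out(moves=[{"dx":0.0004,"dy":0.0002,"dz":0.02,"twist":0},{"dx":0.0004,"dy":0.0002,"dz":0.045,"twist":0},{"dx":0.0004,"dy":0.0002,"dz":0.056,"twist":0},{"dx":0.0004,"dy":0.0002,"dz":0.056,"twist":0},{"dx":0.0004,"dy":0.0002,"dz":0.056,"twist":0}])

```text
t: 31.45
eef_pos: [617.9, -175.5, 14.8]
tcp_rot: [3.14, 0.0, 1.36]
ft_force: [0.3, 0.4, -7.9]
opening: 0.627
```

```bash
python3 - <<'E'
from h import *
go(617.2,-175.6,10.2,-12.1)
E
```

```text
t 31.45 pos [ 617.9 -175.5   14.8] jaw -12.07 F [ 0.3  0.4 -7.9] open 59.7
MOVE [-0.0003 -0.0007  0.0046] twist 0.03 joints [-0.38  0.72  1.66  0.    0.76 -0.17]
```

>>> carry_out(moves=[{"dx":-0.0002,"dy":-0.0006,"dz":0.001,"twist":0},{"dx":-0.0002,"dy":-0.0006,"dz":0.002,"twist":0},{"dx":-0.0002,"dy":-0.0006,"dz":0.0035,"twist":0},{"dx":-0.0002,"dy":-0.0006,"dz":0.0042,"twist":0},{"dx":-0.0002,"dy":-0.0006,"dz":0.0042,"twist":0}])

```text
t: 31.95
eef_pos: [617.1, -175.1, 10.3]
tcp_rot: [3.141, 0.0, 1.361]
ft_force: [-3.0, 1.6, 1.6]
opening: 0.627
```

```bash
python3 - <<'E'
from h import *
go(617.2,-175.6,10.2,-12.1)
E
```

```text
t 31.95 pos [ 617.1 -175.1   10.3] jaw -12.03 F [-3.   1.6  1.6] open 59.6
MOVE [-0.0004  0.0002  0.0001] twist 0.07 joints [-0.38  0.73  1.67  0.    0.75 -0.17]
```

Seated: the load is off the wrist and the TCP is within 0.5 mm. I'll release, retreat and inspect.

>>> carry_out(moves=[{"dx":-0.0004,"dy":0,"dz":0.0003,"twist":0},{"dx":-0.0004,"dy":0,"dz":0.0003,"twist":0},{"dx":-0.0004,"dy":0,"dz":0.0003,"twist":0},{"dx":-0.0004,"dy":0,"dz":0.0003,"twist":0}], grip=0.085)

```text
t: 32.35
eef_pos: [617.0, -175.5, 9.3]
tcp_rot: [3.141, -0.0, 1.361]
ft_force: [0.3, -0.0, 0.2]
opening: 0.88
```

>>> carry_out(moves=[{"dx":0,"dy":0,"dz":-0.03,"twist":0},{"dx":0,"dy":0,"dz":-0.08,"twist":0},{"dx":-0.05,"dy":0,"dz":-0.13,"twist":0},{"dx":-0.095,"dy":0,"dz":-0.17,"twist":0},{"dx":-0.095,"dy":0,"dz":-0.17,"twist":0}])

```text
t: 32.85
eef_pos: [597.1, -270.6, 182.3]
tcp_rot: [3.138, 0.001, 1.36]
ft_force: [0.2, 0.4, 0.5]
opening: 0.889
```

>>> carry_out(moves=[{"dx":0,"dy":0,"dz":0,"twist":0},{"dx":0,"dy":0,"dz":0,"twist":0},{"dx":0,"dy":0,"dz":0,"twist":0}])

```text
t: 33.15
eef_pos: [596.8, -267.3, 177.9]
tcp_rot: [-3.14, -0.001, 1.361]
ft_force: [0.3, -0.8, -0.8]
opening: 0.895
```

```bash
python3 - <<'E'
from h import *
p,d,i=shot("wrist","w15")
for b in blobs(p,d,i,37,52,150): print(b)
cv2.imwrite("pics/w15c.png",cv2.resize(p[0:180,150:390,::-1],None,fx=3,fy=3,interpolation=cv2.INTER_CUBIC))
p,d,i=shot("top","t3")
for b in blobs(p,d,i,37,52,60): print("top",b) if 100<b[0][1]<240 else 0
p,d,i=shot("scene","s3"); cv2.imwrite("pics/s3c.png",cv2.resize(p[140:270,180:420,::-1],None,fx=3.3,fy=3.3,interpolation=cv2.INTER_CUBIC))
go(0,0,0)
E
```

```text
(array([260.,  74.]), [616.8, -174.7, 129.0, 60.2, 78.1, 42.1], array([ 617.7, -171.2]), array([ 98., 100., 108.]))
top (array([ 58., 112.]), [733.7, 438.1, 132.2, 3.5, 89.8, 45.1], array([733.5, 441.1]), array([ 95., 103., 106.]))
top (array([ 74., 138.]), [642.0, 403.3, 187.3, 90.9, -50.7, 44.8], array([653.6, 388.6]), array([69., 74., 76.]))
top (array([ 32., 129.]), [679.6, 515.1, 109.4, 10.8, -3.7, 44.4], array([682.1, 515.2]), array([69., 74., 75.]))
top (array([250., 144.]), [623.5, -136.4, 61.7, 50.1, -17.3, 42.2], array([ 627.7, -135.3]), array([112., 121., 132.]))
top (array([156., 149.]), [616.4, 146.0, 53.8, 52.3, 84.6, 42.3], array([615.9, 145.3]), array([220., 224., 232.]))
top (array([199., 207.]), [439.7, 16.5, 71.5, 33.8, 80.9, 49.2], array([441.3,  18.2]), array([253., 254., 255.]))
t 33.30 pos [ 597.1 -267.3  178.1] jaw -11.97 F [-0.1 -0.2  0.5] open 85.1
MOVE [ 0.1375 -0.6392  0.1792] twist 0.00 joints [-0.52  0.55  1.5   0.    1.1  -0.31]
```

View pics/w15c.png

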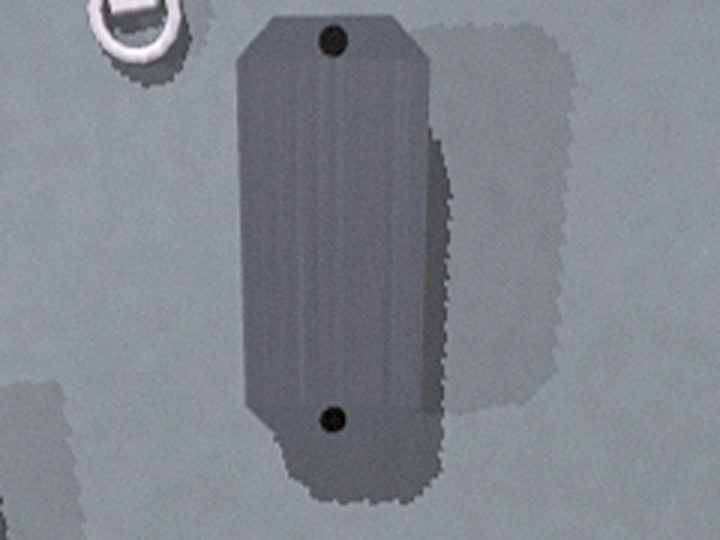

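View pics/s3c.png

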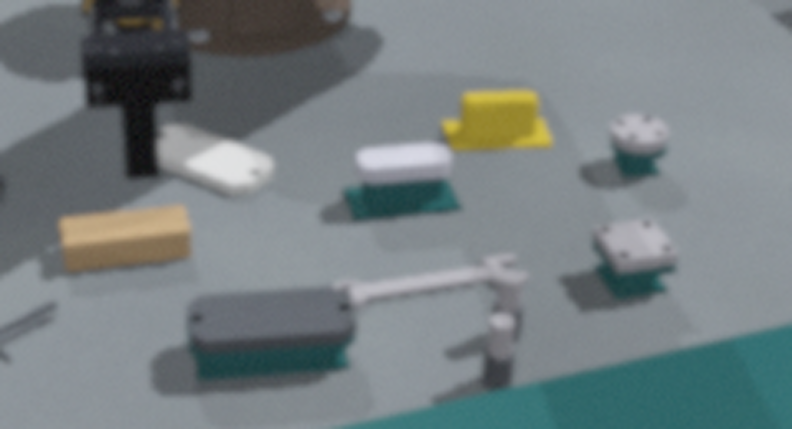

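Both pictures show all four parts flat on their places: long plate at scene crop (272,325), cap (404,165), flange (638,135), square plate (634,245). Nothing touches the gripper, so I'm handing in.

```bash
python3 -c "
from cell import *
print(job_done()); print(state()['t'])"
```

```text
the job is handed in; nothing more can be done
None
the job is handed in; nothing more can be done
```

The stack is taken apart and all four parts are in place, released and at rest. I handed the job in at about 33 s of the 106 s allowed. I used 11 pictures.

I moved them in this order: cap onto the green post, flange, square plate, then long plate. The white and yellow look-alikes were not touched.

These are the last wrist-camera checks, each against its seat or post:

| Part | Top height measured (mm) | Top height expected (mm) | Off centre (mm) | Yaw difference |
|---|---|---|---|---|
| Cap on post | 49.1 | 49 | about 0.6 | about 0.2° |
| Round flange | 42.1 | 42 | about 0.8 | does not matter |
| Square plate | 42.1 | 42 | about 0.7 | about 0.1° |
| Long plate | 42.1 | 42 | about 1 | about 0.2° |

The forces I read at contact were about 3–8 N, far below the limits.

Four things disagreed or went wrong along the way:
- **Fingertips:** they end about 22 mm short of the stated TCP. The first grasp closed on air above the cap; I measured the gap and allowed for it after that.
- **Top camera:** it reads about 2 mm low in x compared with the wrist camera. I used the wrist camera, after checking it from two directions.
- **Wrong sign:** one sideways move over the flange went the wrong way by about 8 mm. I corrected it before descending.
- **Partial top view:** in the final top picture the arm hid most of the long plate and the flange, so those two rest on the wrist and scene views.

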